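# Turn a flat card pack face up against the fence and tuck it under the hold-down arm

### The job

The banded pack of cards lies with its patterned front down and is too wide to pick up. Push it up the curved metal fence until it tilts up and leans there, reach over its raised edge and tip it back over so that it lies flat, patterned front up; then slide it along under the sprung arm, centred and square, right up against the end stop, and let go. Press it only gently against the fence and the stop so that the cards are not creased, and leave the grey box, the candle and the ribbon spool where they are.

Things in the scene. Friction and masses are not known exactly. Their poses are not given: they have to be found in the camera images.
- pack_centre (a point): Centre of the card pack, one rigid piece, 110 x 149 x 15 mm along its own x, y, z, 80 to 170 g, with a grey paper band round it. Its front (+z side) is white with coloured dots, its back plain brown. It starts flat on the table in front of the fence, front down (z straight down, brown side up), its 149 mm sides roughly along the fence.
- pack: The same card pack; origin at the middle of its brown back, z pointing through the pack to the patterned front.
- station: Turning station, fixed to the table. Origin on the table at the middle of the foot line of its fence, where the curved metal sheet meets the table; x points from the robot's side into the fence, y along the fence away from the end stop (to the robot's left), z up. Between fence and end stop the table is bare, but for a wooden rail 12 mm high at x = 50 to 70 mm.
- fence_top (a point): Middle of the fence's top edge, 70 mm high at station x = 52 mm. The sheet spans y = -100 to 100 mm and gets steeper as it rises: 10 mm high at x = 14 mm, 24 at 27, 40 at 39, 58 at 48. Wooden ribs behind it, 64 mm high, reach to x = 73 mm. A pack pushed squarely into it rides up with its far edge, its near edge staying on the table; at about 50 degrees it leans there by itself.
- end_stop (a point): Point of the end stop's face at table height, in line with the arm: a wooden bar 28 mm high across the -y end (right end) of the station; the face looks to +y, at station y = -300 mm, from x = -112 to 68 mm.
- bay_centre (a point): Where the centre of the pack belongs when it lies tucked under the arm and against the end stop: 75 mm before the stop's face, at x = -60 mm, y = -225 mm, z = 7.5 mm in the station's frame, in line with the arm. Axes parallel to the station's; the pack's 149 mm sides lie along y.
- holder (a joint): Sprung steel hold-down arm, 30 mm wide, hinged on the end stop 36 mm above the table, reaching 115 mm out from the stop's face towards the fence. Radians: 0 = down (rubber pad, 65 mm out from the stop's face, 8 mm above the table), grows as it lifts, at most 0.6; about 0.09 with the pack under it. It presses with about 2 N and lifts when the pack is pushed in under its tip.
- tip_end (a point): Free end of the arm's upturned tip, about 27 mm above the table when the arm is down, 38 mm with the pack under it; the tip slopes up at 23 degrees towards the fence so that a pack slid along the table lifts it. No part of the arm or its hinge is higher than 55 mm.
- grey_box_centre (a point): Centre of the grey and brown gift box, 62 x 85 x 50 mm, loose; to be left alone.
- candle_centre (a point): Centre of the pink candle tin, 66 mm across, 30 mm high, loose; to be left alone.
- spool_centre (a point): Centre of the spool of pink ribbon, 85 x 78 x 30 mm, loose; to be left alone.
Mind the look-alikes: they are no part of the job. There is more than one size of the pack; the job needs the larger.

How it is judged:
By the outcome, as a careful person would: the job done as asked, in the order asked, and still so for the second after the job is handed in, with the robot touching nothing.
It also fails if it takes over 59 s, if anything falls off the work surface, if the arm or the gripper's body presses on something with over 40 N, if the wrist force passes 120 N, or if a joint passes its speed limit or range.

### The arm

A 6-joint arm with a two-finger parallel gripper is mounted at the origin on a cart in front of the work surface, level with it; the furniture and walls round the work are solid. World frame = base frame: x ahead of the robot, y to its left, z up, the work surface at z = 0. Lengths are in m, angles in degrees, forces in N, time in s.
With the tool pointing down it reaches from about 0.35 to 0.775 m from the base axis. Payload 5.5 kg.
Tool frame: the origin (TCP) lies at the very end of the fingers, on their centre line; the grasp point (between the pads) lies grasp_offset behind it (grasp_offset is the distance from the TCP to the grasp point, in m); z points along the fingers, y is the direction in which the jaws open and shut (so a half turn about z gives the same grasp; the last joint's range is limited). The gripper opens to 85 mm and grips with 20 to 120 N. Pads are 22 mm wide; open, the fingers measure 114 mm over their backs; the gripper's body (76 mm by 85 mm) begins 54 mm behind the grasp point. The pads swing forward as they close: fully open they stand 13 mm farther back than shut.
Start: joints at [-79.332, 17.945, 2.641, 74.691, 0, 82.002], TCP at [0.184, -0.545, 0.231] pointing down, gripper open.
Joint ranges: [-158.12, 158.12], [-49.38, 96.58], [-58.88, 72.47], [-126.05, 133.96], [-84.25, 85.87], [-180, 180]. Speed limits (degrees/s): [147.25, 147.25, 180, 180, 180, 180].

### API

Orientations are given as a 3x3 rotation matrix whose columns are the frame's x, y, z axes.
In Python, from rig import * gives the robot as it stands.
- The arm moves only by the shell command python3 -m inch 'ROWS' [OPENING] [FORCE]. ROWS is a JSON object of lists of equal length, an entry for each row: "linear": the shift along the tool's x, y, z in m, a list of three; "rot": the turn, a rotation vector about the tool's x, y, z in degrees, a list of three. A call has 1 to 12 rows; each row is the pose to reach, as a shift and turn from the pose commanded when the call began, along the tool's axes at that moment; what a row does not reach only later rows make up. A row lasts 1/12 s, in which the tool goes at most 41.7 mm and 7.16 degrees, less where a joint would pass 70% of its speed; a pose out of reach is approached as far as the arm can. A call with a gripper value outside its range is refused whole. OPENING is the opening, from -1 (shut) to 1 (fully open), set as the call begins (- or left out, the last holds). The fingers move at their own pace and stop on an object; FORCE is the grip in N (left out, the last holds). Time passes only in rows, so rows that repeat a pose let the fingers close. It gives the time, the measured TCP pose, the force and the opening at its end, in the units of the state.
- state(): the state, without advancing time (a new reading comes with each control period).
- read_camera(name): name is "scene" or "top"; returns a dict with "img" (400x640x3 uint8, blue, green, red), "mtx" (3x3 intrinsics, pixels), "k1" (the pictures are not rectified: a ray, as slopes to the right and down, at radius r is drawn at 1 + k1 r^2 times it, then the intrinsics apply), "extrinsics" (4x4, takes a point from camera to world coordinates). Camera axes: x right, y down, z forward; pixel columns grow to the right and rows downward; lengths in m; the calibration is good to about 2 mm. A picture is of the moment at which its call begins. There is no depth.
- hand_in(): hands the job in, once; it reports no verdict.
The state is a dict: "time_s": time; "joint_pos": joint angles; "qvel": joint speeds; "effort": joint torques, N m; "eef_pos": TCP position; "tcp_rot": TCP orientation; "ft_force": force on the tool from outside, world axes, zero at the start; "ft_torque": the same for the moment, N m; "grip_width": finger opening in m.
Only numpy, scipy, OpenCV 4.12 (cv2) and the standard library are available. Lean on these libraries where they do the work, as an engineer would, in place of code of your own. Each camera call takes 0.05 s, during which the arm holds its last target.

## Working session

There is one attempt and no reset: what is moved stays moved. The work goes in short steps, Python scripts to look and compute and a shell command to move; the robot and the scene stay as the last step left them, time stands still between calls to the robot, and variables do not carry over. Pictures are saved under pics/ and viewed, and the job is handed in when it is done.

```bash
ls; mkdir -p pics; python3 - <<'E'
from rig import *
import cv2
s=state();print({k:s[k] for k in s})
for n in("scene","top"):
    c=read_camera(n);cv2.imwrite(f"pics/{n}0.png",c["img"]);print(n,c["mtx"],c["k1"],c["extrinsics"])
E
```

```text
pics
{'time_s': 0.0, 'joint_pos': array([-7.93328331e+01,  1.79927561e+01,  2.57390453e+00,  7.46905938e+01,
       -1.67201415e-03,  8.20028341e+01]), 'qvel': array([ 0.05848737,  0.00099011, -0.02629194,  0.03694541,  0.07042258,
       -0.03933177]), 'effort': array([-1.29904602e-04, -4.80623960e+01,  2.98534960e+01,  1.91883993e-02,
       -1.98629523e-04,  5.29044840e-06]), 'eef_pos': array([ 0.18390785, -0.54422796,  0.23036758]), 'tcp_rot': array([[ 9.47409715e-01,  3.20022945e-01, -3.82259062e-04],
       [ 3.20023085e-01, -9.47407896e-01,  1.87176956e-03],
       [ 2.36853951e-04, -1.89566439e-03, -9.99998175e-01]]), 'ft_force': array([ 0.76519833,  0.28301567, -0.34294959]), 'ft_torque': array([-0.00366008, -0.04388867, -0.01026806]), 'grip_width': 0.08564247765501443}
scene [[475.03157797   0.         309.49577153]
 [  0.         475.03157797 199.06927509]
 [  0.           0.           1.        ]] 0.0255856125352433 [[-0.89217506 -0.3282824   0.31024881  0.09511429]
 [-0.45134172  0.67488128 -0.58380298  0.79291486]
 [-0.01772887 -0.66088269 -0.75027979  1.09339616]
 [ 0.          0.          0.          1.        ]]
top [[511.4418814    0.         317.657578  ]
 [  0.         511.4418814  203.49348177]
 [  0.           0.           1.        ]] -0.09774486036308952 [[-0.01632878 -0.9980237   0.06068007  0.43212966]
 [-0.99986273  0.01646908  0.00181255 -0.0187415 ]
 [-0.00280832 -0.06064215 -0.99815562  1.40049657]
 [ 0.          0.          0.          1.        ]]
```

View pics/scene0.png

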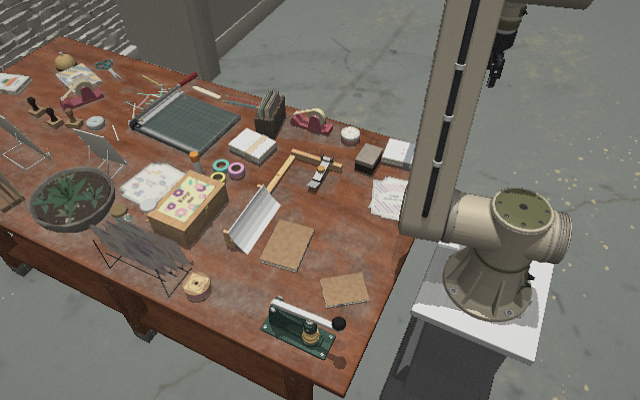

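View pics/top0.png

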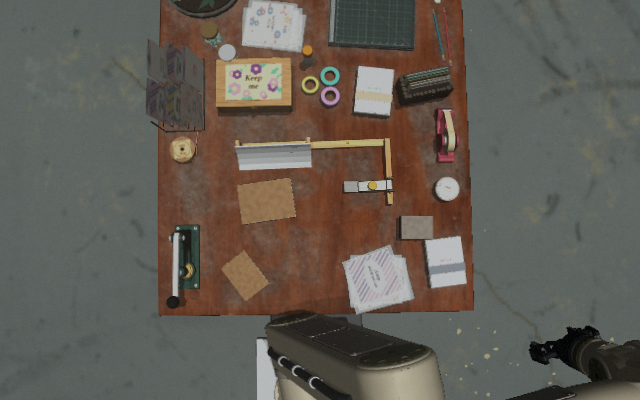

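```bash
cat > h.py <<'E'
from rig import *
import cv2,numpy as np
def cam(n):return read_camera(n)
def ray(c,u,v):
    K=c["mtx"];d=np.array([(u-K[0,2])/K[0,0],(v-K[1,2])/K[1,1]]);p=d.copy()
    for _ in range(20):p=d/(1+c["k1"]*(p@p))
    E=c["extrinsics"];return E[:3,3],E[:3,:3]@np.array([p[0],p[1],1])
def onz(c,u,v,z=0):
    o,d=ray(c,u,v);return o+d*(z-o[2])/d[2]
def proj(c,P):
    E=c["extrinsics"];q=E[:3,:3].T@(np.array(P)-E[:3,3]);s=q[:2]/q[2];s=s*(1+c["k1"]*(s@s))
    return c["mtx"][:2,:2]@s+c["mtx"][:2,2]
def tri(c1,p1,c2,p2):
    o1,d1=ray(c1,*p1);o2,d2=ray(c2,*p2);A=np.stack([d1,-d2],1);t=np.linalg.lstsq(A,o2-o1,rcond=None)[0]
    a=o1+t[0]*d1;b=o2+t[1]*d2;return (a+b)/2,np.linalg.norm(a-b)
def crop(c,x0,y0,x1,y1,k,fn):
    im=cv2.resize(c["img"][y0:y1,x0:x1],None,fx=k,fy=k,interpolation=cv2.INTER_CUBIC);cv2.imwrite("pics/"+fn,im)
E
python3 - <<'E'
from h import *
t=cam("top");s=cam("scene")
crop(t,215,120,415,310,4,"t1.png");crop(s,210,135,370,310,3.4 and 4,"s1.png") if 0 else crop(s,210,140,370,290,4,"s1.png")
crop(t,215,125,415,250,4,"t1.png")
E
```

```text
(no output)
```

View pics/t1.png

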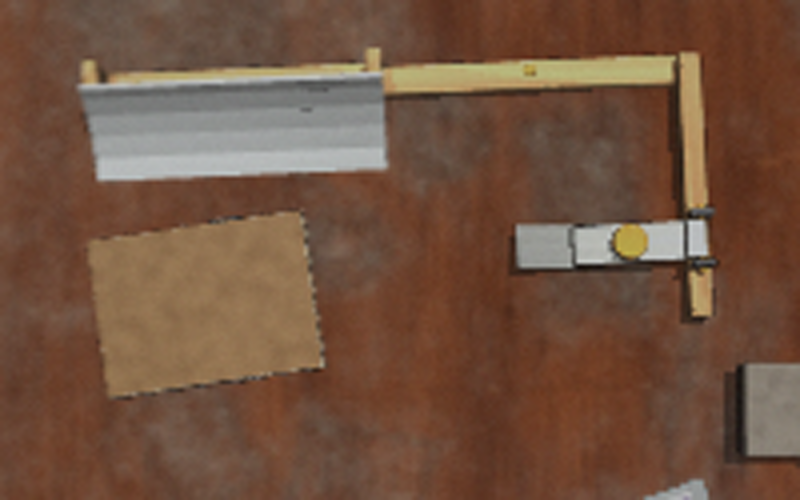

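View pics/s1.png

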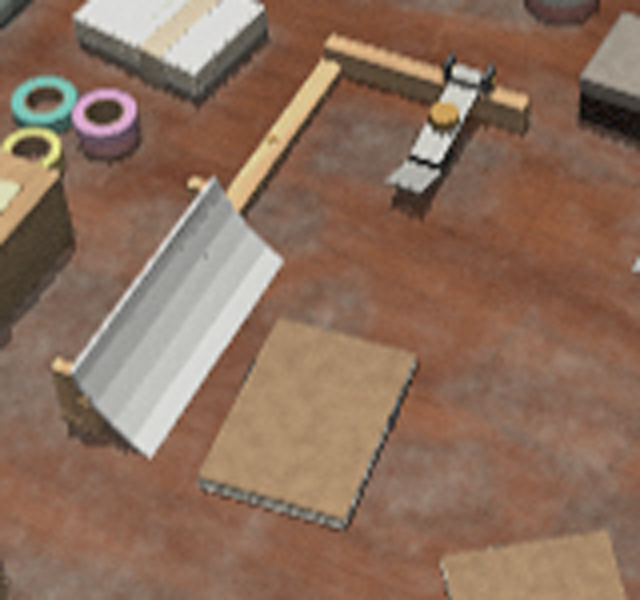

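```bash
python3 - <<'E'
from h import *
t=cam("top");s=cam("scene")
T=lambda x,y:(215+x/4,125+y/4)
S=lambda x,y:(210+x/4,140+y/4)
for n,a,b in [("footL",T(97,181),S(152,457)),("footR",T(387,169),S(283,262)),("topL",T(79,86),S(75,378)),("topR",T(382,73),S(215,180)),
 ("tipL",T(515,225),S(408,163)) ,("railstop",T(675,57),S(338,62)),("stopend",T(712,318),S(527,103)),
 ("packNL(near,y+)",T(109,398),S(345,520)),("packFL",T(89,241),S(202,483)),("packFR",T(301,210),S(282,320)),("packNR",T(324,367),S(415,355)),("knob",T(631,240),S(445,115))]:
    p,e=tri(t,a,s,b);print(n,p.round(4),round(e,4),"onz top",onz(t,*a).round(4)[:2],"sc",onz(s,*b).round(4)[:2])
# pack mask
im=t["img"];hsv=cv2.cvtColor(im,cv2.COLOR_BGR2HSV)
for c,roi in((t,(220,165,310,305)),(s,(255,215,375,310))):
    hsv=cv2.cvtColor(c["img"],cv2.COLOR_BGR2HSV);print(hsv[201,266] if c is t else hsv[245,288], hsv[185,320] if c is t else hsv[250,340])
E
```

```text
footL [ 0.612   0.1988 -0.0035] 0.0029 onz top [0.6129 0.1989] sc [0.6089 0.2002]
footR [ 0.6181 -0.0017 -0.0075] 0.0011 onz top [ 0.6176 -0.0015] sc [0.614  0.0035]
topL [0.6664 0.2002 0.0583] 0.006 onz top [0.6794 0.2112] sc [0.6954 0.1658]
topR [ 0.6721 -0.0007  0.0602] 0.0036 onz top [0.6846 0.0009] sc [ 0.7038 -0.0475]
tipL [ 0.5644 -0.0903  0.0442] 0.0182 onz top [ 0.5774 -0.089 ] sc [ 0.5751 -0.1305]
railstop [ 0.6856 -0.2048  0.0022] 0.0143 onz top [ 0.6927 -0.2023] sc [ 0.6798 -0.209 ]
stopend [ 0.5114 -0.2206  0.0139] 0.0025 onz top [ 0.5111 -0.2231] sc [ 0.518  -0.2332]
packNL(near,y+) [0.4622 0.1904 0.0065] 0.0012 onz top [0.4629 0.1916] sc [0.4639 0.1865]
packFL [ 0.5692  0.2038 -0.001 ] 0.0049 onz top [0.5713 0.2047] sc [0.5665 0.2035]
packFR [0.5876 0.0569 0.0042] 0.0048 onz top [0.5902 0.0581] sc [0.5871 0.0532]
packNR [0.4818 0.0435 0.0062] 0.0004 onz top [0.4819 0.0437] sc [0.4842 0.0393]
knob [ 0.5616 -0.1663  0.0275] 0.0032 onz top [ 0.5657 -0.1686] sc [ 0.5721 -0.1917]
[ 16 116 143] [ 11 154  98]
[ 16  96 167] [ 11  82 131]
```

```bash
cat >> h.py <<'E'
def brown(c,roi):
    h=cv2.cvtColor(c["img"],cv2.COLOR_BGR2HSV);m=cv2.inRange(h,(13,60,110),(22,140,200));k=np.zeros_like(m);x0,y0,x1,y1=roi;k[y0:y1,x0:x1]=m[y0:y1,x0:x1]
    k=cv2.morphologyEx(k,cv2.MORPH_OPEN,np.ones((3,3)));cs=cv2.findContours(k,0,2)[0];return sorted(cs,key=cv2.contourArea)[-1]
def worldrect(c,ct,z):
    P=np.array([onz(c,*p[0],z)[:2] for p in ct]);r=cv2.minAreaRect((P*1000).astype(np.float32));return r
# station from fence marks
E
python3 - <<'E'
from h import *
t=cam("top");s=cam("scene")
for nm,c,roi in(("big top",t,(225,172,310,230)),("small top",t,(215,240,280,305)),("big sc",s,(255,215,320,275)),("small sc",s,(315,265,375,312))):
    ct=brown(c,roi);print(nm,worldrect(c,ct,.015),cv2.contourArea(ct))
Tt=lambda x,y:(215+(x+.5)/4-.5,125+(y+.5)/4-.5)
for n,p,z in[("footL",Tt(97,181),0),("footR",Tt(387,169),0),("topL",Tt(79,86),.07),("topR",Tt(382,73),.07),("stopfarcorner",Tt(680,57),.028),("stopnear",Tt(692,318),.028),("tipmid",Tt(515,246),.027),("knob",Tt(631,241),.03)]:print(n,onz(t,*p,z).round(4))
crop(t,225,165,310,310,4,"pk.png")
E
```

```text
big top ((527.080810546875, 125.31816864013672), (107.86734771728516, 148.24317932128906), 7.448415279388428) 2053.0
small top ((324.90704345703125, 185.08535766601562), (114.1144027709961, 83.06246948242188), 36.90480041503906) 1204.0
big sc ((524.291748046875, 126.8310546875), (107.85847473144531, 150.90420532226562), 7.248703479766846) 1585.0
small sc ((320.53924560546875, 189.86526489257812), (112.81936645507812, 83.20757293701172), 37.1835823059082) 1139.0
footL [0.6139 0.1999 0.    ]
footR [ 6.187e-01 -5.000e-04  0.000e+00]
topL [0.6681 0.2007 0.07  ]
topR [0.673  0.0009 0.07  ]
stopfarcorner [ 0.6884 -0.2011  0.028 ]
stopnear [ 0.5108 -0.2046  0.028 ]
tipmid [ 0.5614 -0.0864  0.027 ]
knob [ 0.5632 -0.1644  0.03  ]
```

View pics/pk.png

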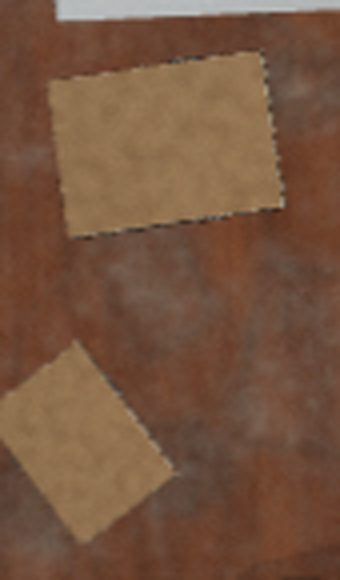

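```bash
cat >> h.py <<'E'
from scipy.spatial.transform import Rotation as Ro
A=np.radians(1.37);O=np.array([.617,.100,0])
SR=np.array([[np.cos(A),-np.sin(A),0],[np.sin(A),np.cos(A),0],[0,0,1]])
def st2w(x,y,z=0):return O+SR@np.array([x,y,z])/1000
def w2st(p):return SR.T@(np.array(p)-O)*1000
RP=SR@np.diag([-1.,1,-1])   # tool x=-station x, y=station y
def rel(p,R=None):
    s=state();r=s["tcp_rot"];print("lin",(r.T@(p-s["eef_pos"])).round(4),"rot",(Ro.from_matrix(r.T@R).as_rotvec(degrees=True).round(2) if R is not None else ""))
def st():
    s=state();p=w2st(s["eef_pos"]);R=s["tcp_rot"];print("t",round(s["time_s"],2),"station mm",p.round(1),"yawerr",Ro.from_matrix(RP.T@R).as_rotvec(degrees=True).round(2),"F",s["ft_force"].round(2),"J",s["joint_pos"].round(0),"w",round(s["grip_width"],3))
E
python3 - <<'E'
from h import *
st();rel(np.array([.50,-.20,.2]),RP);rel(st2w(-190,28,60),RP);print(st2w(-190,28,60))
E
```

```text
t 0.4 station mm [-448.2 -634.2  231.2] yawerr [0.000e+00 2.000e-02 1.627e+02] F [-0.54 -0.23 -0.24] J [-79.  18.   3.  75.  -0.  82.] w 0.086
lin [ 0.4097 -0.2254  0.0312] rot [-0.000e+00 -2.000e-02 -1.627e+02]
lin [ 0.4434 -0.5554  0.1713] rot [-0.000e+00 -2.000e-02 -1.627e+02]
[0.42638487 0.12344934 0.06      ]
```

```bash
python3 -m inch '{"linear":[[0.03,-0.01,0.002],[0.07,-0.03,0.005],[0.11,-0.055,0.008],[0.145,-0.075,0.01],[0.18,-0.095,0.012],[0.215,-0.115,0.015],[0.25,-0.135,0.02],[0.285,-0.155,0.02],[0.32,-0.175,0.025],[0.355,-0.195,0.03],[0.39,-0.215,0.03],[0.41,-0.225,0.03]],"rot":[[0,0,-5],[0,0,-12],[0,0,-19],[0,0,-26],[0,0,-33],[0,0,-40],[0,0,-47],[0,0,-54],[0,0,-61],[0,0,-68],[0,0,-75],[0,0,-80]]}'
python3 - <<'E'
from h import *
st();rel(st2w(-190,28,60),RP)
E
```

```text
time_s: 1.4
eef_pos: [0.5023, -0.1969, 0.2011]
tcp_rot: [[-0.159, 0.987, 0.0], [0.987, 0.159, 0.001], [0.001, 0.001, -1.0]]
ft_force: [-0.2, -0.7, 0.1]
grip_width: 0.0853
t 1.4 station mm [-121.8 -294.1  201.1] yawerr [-6.000e-02  1.000e-02  8.219e+01] F [-0.18 -0.7   0.08] J [-30.  15.  -6.  69.   0.  51.] w 0.085
lin [ 0.3283 -0.0239  0.1414] rot [ 6.000e-02 -1.000e-02 -8.219e+01]
```

```bash
python3 -m inch '{"linear":[[0.03,-0.002,0.005],[0.06,-0.004,0.01],[0.09,-0.006,0.02],[0.12,-0.008,0.03],[0.15,-0.01,0.05],[0.18,-0.012,0.07],[0.21,-0.015,0.085],[0.24,-0.017,0.1],[0.27,-0.02,0.115],[0.30,-0.022,0.13],[0.32,-0.0235,0.14],[0.328,-0.024,0.141]],"rot":[[0,0,-7],[0,0,-14],[0,0,-21],[0,0,-28],[0,0,-35],[0,0,-42],[0,0,-49],[0,0,-56],[0,0,-63],[0,0,-70],[0,0,-77],[0,0,-82.2]]}'
python3 - <<'E'
from h import *
st();rel(st2w(-190,28,15),RP)
c=cam("scene");crop(c,210,100,410,250,4,"a.png")
E
```

```text
time_s: 2.4
eef_pos: [0.4246, 0.1224, 0.0584]
tcp_rot: [[-1.0, -0.024, -0.004], [-0.024, 1.0, 0.0], [0.004, 0.0, -1.0]]
ft_force: [-0.8, -0.0, -0.6]
grip_width: 0.0854
t 2.4 station mm [-191.8   27.    58.4] yawerr [-0.02  0.21 -0.  ] F [-0.84 -0.05 -0.6 ] J [  6.  11. -32.  47.   0.   4.] w 0.085
lin [-0.0019  0.001   0.0434] rot [ 0.02 -0.21  0.  ]
```

View pics/a.png

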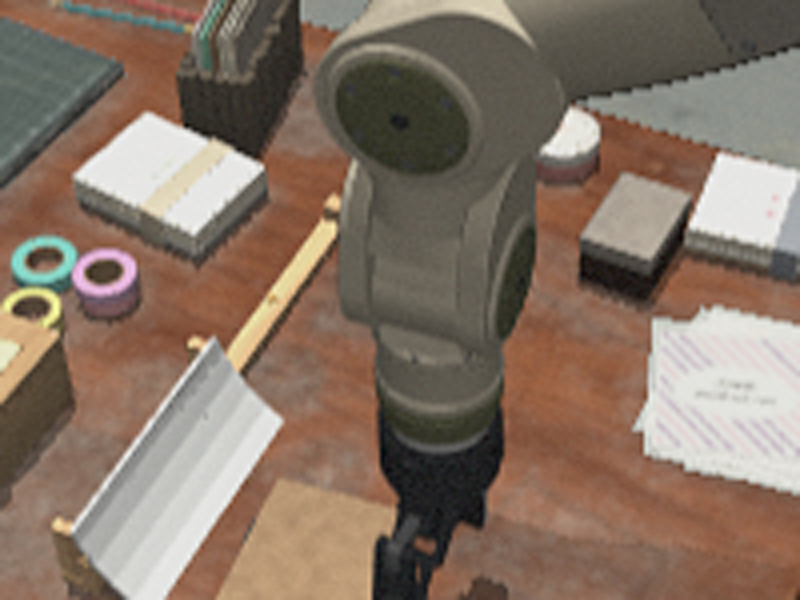

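```bash
python3 -m inch '{"linear":[[-0.002,0.001,0.01],[-0.002,0.001,0.02],[-0.002,0.001,0.03],[-0.002,0.001,0.036],[-0.002,0.001,0.042],[-0.002,0.001,0.046],[-0.002,0.001,0.050],[-0.002,0.001,0.050],[-0.002,0.001,0.050]],"rot":[[0,-0.2,0],[0,-0.2,0],[0,-0.2,0],[0,-0.2,0],[0,-0.2,0],[0,-0.2,0],[0,-0.2,0],[0,-0.2,0],[0,-0.2,0]]}'
python3 - <<'E'
from h import *
st()
c=cam("scene");crop(c,230,160,390,310,4,"b.png")
E
```

```text
time_s: 3.2
eef_pos: [0.4294, 0.1211, 0.0103]
tcp_rot: [[-1.0, -0.015, 0.003], [-0.015, 1.0, -0.0], [-0.003, -0.0, -1.0]]
ft_force: [-0.1, -0.4, 0.7]
grip_width: 0.085
t 3.2 station mm [-187.1   25.6   10.3] yawerr [ 0.01 -0.2   0.53] F [-0.08 -0.41  0.74] J [  5.  15. -36.  39.  -0.   5.] w 0.085
```

View pics/b.png

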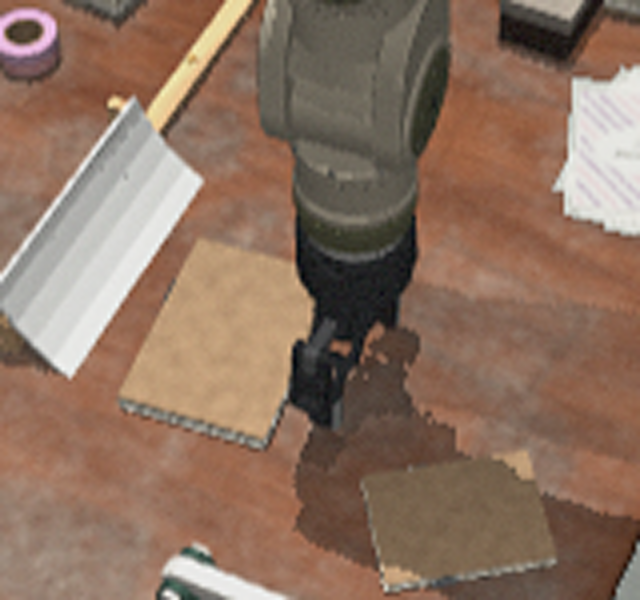

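```bash
python3 -m inch '{"linear":[[0.002,0,0.002],[0.002,0,0.004],[0.002,0,0.006],[0.002,0,0.008],[0.002,0,0.009]],"rot":[[0,0.2,-0.3],[0,0.2,-0.5],[0,0.2,-0.5],[0,0.2,-0.5],[0,0.2,-0.5]]}'; python3 -c "
from h import *
st()"
```

```text
time_s: 3.67
eef_pos: [0.4272, 0.1212, 0.001]
tcp_rot: [[-1.0, -0.024, -0.0], [-0.024, 1.0, -0.0], [0.0, -0.0, -1.0]]
ft_force: [0.3, -0.3, 0.6]
grip_width: 0.0855
t 3.67 station mm [-189.3   25.7    1. ] yawerr [0.01 0.01 0.  ] F [ 0.25 -0.32  0.65] J [  5.  16. -36.  38.  -0.   4.] w 0.085
```

```bash
python3 -m inch '{"linear":[[0,0,0.002],[0,0,0.004],[0,0,0.006],[0,0,0.006]],"rot":[[0,0,0],[0,0,0],[0,0,0],[0,0,0]]}'; python3 -c "
from h import *
st()"
```

```text
time_s: 4.0
eef_pos: [0.427, 0.1212, -0.0052]
tcp_rot: [[-1.0, -0.024, -0.001], [-0.024, 1.0, -0.0], [0.001, -0.0, -1.0]]
ft_force: [-0.1, 0.5, -0.9]
grip_width: 0.0855
t 4.0 station mm [-189.4   25.7   -5.2] yawerr [0.01 0.04 0.  ] F [-0.12  0.49 -0.9 ] J [  5.  17. -37.  37.  -0.   4.] w 0.086
```

```bash
python3 -m inch '{"linear":[[0,0,0.002],[0,0,0.004],[0,0,0.004]],"rot":[[0,0,0],[0,0,0],[0,0,0]]}'; python3 -c "
from h import *
st()"
```

```text
time_s: 4.25
eef_pos: [0.4271, 0.1212, -0.0091]
tcp_rot: [[-1.0, -0.024, -0.0], [-0.024, 1.0, -0.0], [0.0, -0.0, -1.0]]
ft_force: [-0.1, 0.5, -0.7]
grip_width: 0.0853
t 4.25 station mm [-189.4   25.7   -9.1] yawerr [0.01 0.03 0.  ] F [-0.06  0.5  -0.66] J [  5.  17. -37.  36.  -0.   4.] w 0.085
```

```bash
python3 -m inch '{"linear":[[-0.006,0,0],[-0.012,0,0],[-0.018,0,0],[-0.023,0,0],[-0.028,0,0],[-0.033,0,0],[-0.038,0,0],[-0.043,0,0],[-0.048,0,0],[-0.053,0,0],[-0.058,0,0],[-0.060,0,0]],"rot":[[0,0,0],[0,0,0],[0,0,0],[0,0,0],[0,0,0],[0,0,0],[0,0,0],[0,0,0],[0,0,0],[0,0,0],[0,0,0],[0,0,0]]}'; python3 -c "
from h import *
st()
c=cam('top');crop(c,215,125,335,235,5,'c.png');c=cam('scene');crop(c,230,160,350,270,5,'c2.png')"
```

```text
time_s: 5.25
eef_pos: [0.4885, 0.1226, -0.0087]
tcp_rot: [[-1.0, -0.024, 0.001], [-0.024, 1.0, -0.0], [-0.001, -0.0, -1.0]]
ft_force: [-0.8, 0.5, 0.6]
grip_width: 0.0856
t 5.25 station mm [-128.    25.6   -8.7] yawerr [ 0.01 -0.05  0.02] F [-0.78  0.48  0.56] J [  5.  22. -29.  39.  -0.   4.] w 0.086
```

View pics/c.png

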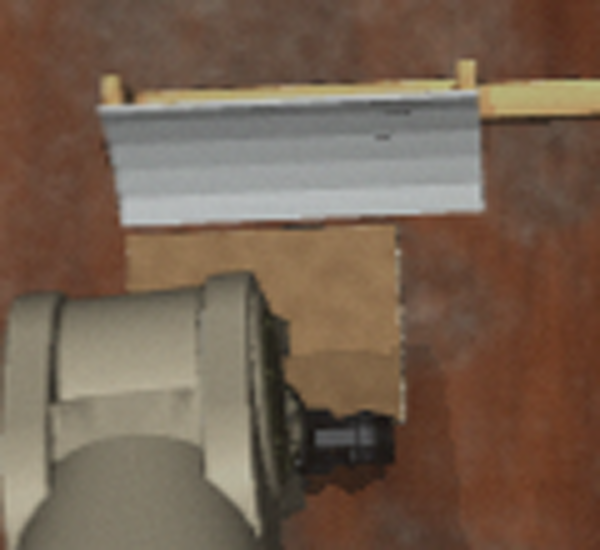

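View pics/c2.png

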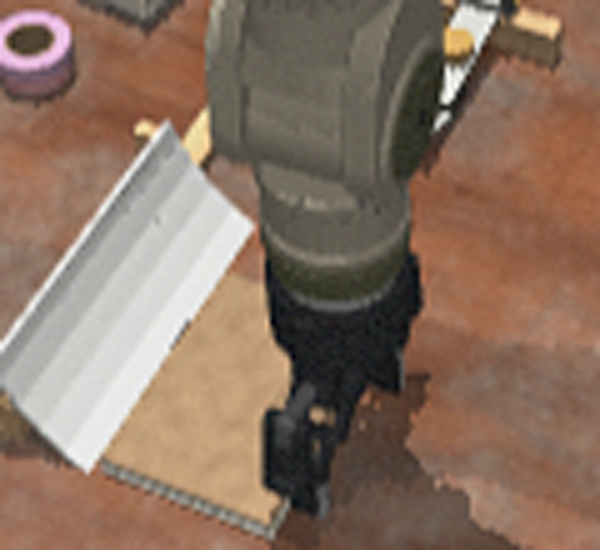

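```bash
python3 -m inch '{"linear":[[-0.004,0,0],[-0.008,0,0],[-0.012,0,0],[-0.016,0,0],[-0.020,0,0],[-0.024,0,0],[-0.028,0,0],[-0.032,0,0],[-0.036,0,0],[-0.040,0,0],[-0.043,0,0],[-0.046,0,0]],"rot":[[0,0,0],[0,0,0],[0,0,0],[0,0,0],[0,0,0],[0,0,0],[0,0,0],[0,0,0],[0,0,0],[0,0,0],[0,0,0],[0,0,0]]}'; python3 -c "
from h import *
st()
c=cam('scene');crop(c,230,160,350,270,5,'d2.png')"
```

```text
time_s: 6.35
eef_pos: [0.5328, 0.1237, -0.0092]
tcp_rot: [[-1.0, -0.024, -0.001], [-0.024, 1.0, -0.0], [0.001, -0.0, -1.0]]
ft_force: [-3.8, -0.4, -0.8]
grip_width: 0.0853
t 6.35 station mm [-83.6  25.7  -9.2] yawerr [ 0.01  0.08 -0.  ] F [-3.76 -0.38 -0.8 ] J [  5.  26. -22.  42.  -0.   3.] w 0.085
```

View pics/d2.png

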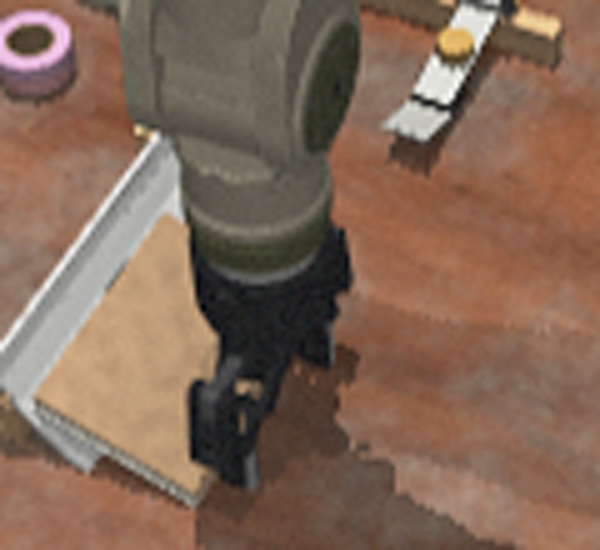

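```bash
python3 -m inch '{"linear":[[-0.003,0,0],[-0.006,0,0],[-0.009,0,0],[-0.012,0,0],[-0.015,0,0],[-0.018,0,0],[-0.021,0,0],[-0.024,0,0],[-0.027,0,0],[-0.030,0,0],[-0.033,0,0],[-0.036,0,0]],"rot":[[0,0,0],[0,0,0],[0,0,0],[0,0,0],[0,0,0],[0,0,0],[0,0,0],[0,0,0],[0,0,0],[0,0,0],[0,0,0],[0,0,0]]}'; python3 -c "
from h import *
st()
c=cam('scene');crop(c,215,150,335,260,5,'e2.png');c=cam('top');crop(c,215,125,335,235,5,'e1.png')"
```

```text
time_s: 7.4
eef_pos: [0.5707, 0.1246, -0.0082]
tcp_rot: [[-1.0, -0.024, 0.002], [-0.024, 1.0, 0.0], [-0.002, -0.0, -1.0]]
ft_force: [-1.3, -1.1, -0.3]
grip_width: 0.0854
t 7.4 station mm [-45.7  25.7  -8.2] yawerr [ 0.   -0.12  0.  ] F [-1.34 -1.14 -0.29] J [  4.  29. -17.  44.  -0.   3.] w 0.085
```

View pics/e2.png

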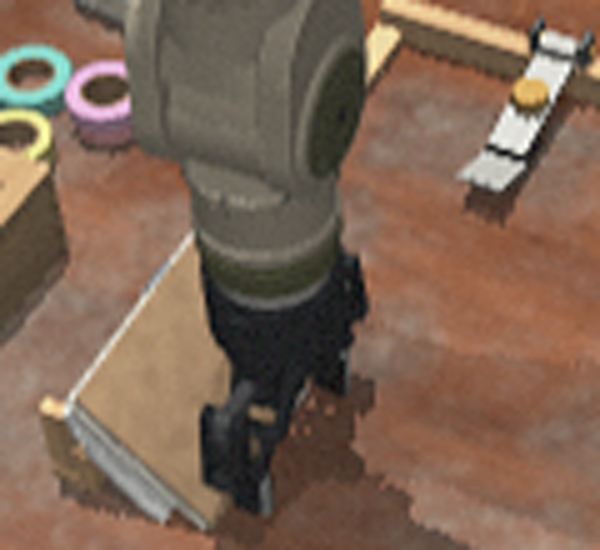

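View pics/e1.png

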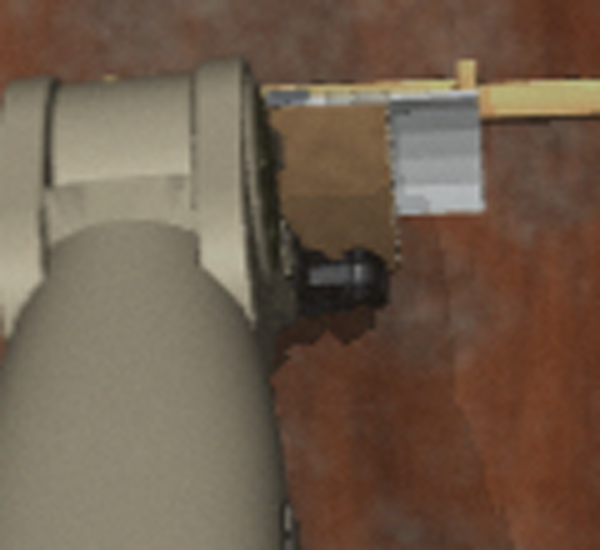

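```bash
python3 -m inch '{"linear":[[-0.002,0,0],[-0.004,0,0],[-0.006,0,0],[-0.008,0,0],[-0.010,0,0],[-0.012,0,0],[-0.013,0,0]],"rot":[[0,0,0],[0,0,0],[0,0,0],[0,0,0],[0,0,0],[0,0,0],[0,0,0]]}'; python3 -c "
from h import *
st()
c=cam('scene');crop(c,215,150,335,260,5,'f2.png')"
```

```text
time_s: 8.08
eef_pos: [0.5827, 0.1249, -0.0088]
tcp_rot: [[-1.0, -0.024, 0.0], [-0.024, 1.0, -0.0], [-0.0, -0.0, -1.0]]
ft_force: [-1.0, 0.0, -1.2]
grip_width: 0.0855
t 8.08 station mm [-33.7  25.7  -8.8] yawerr [ 0.01 -0.02  0.  ] F [-0.97  0.04 -1.23] J [  4.  30. -15.  45.  -0.   3.] w 0.085
```

View pics/f2.png

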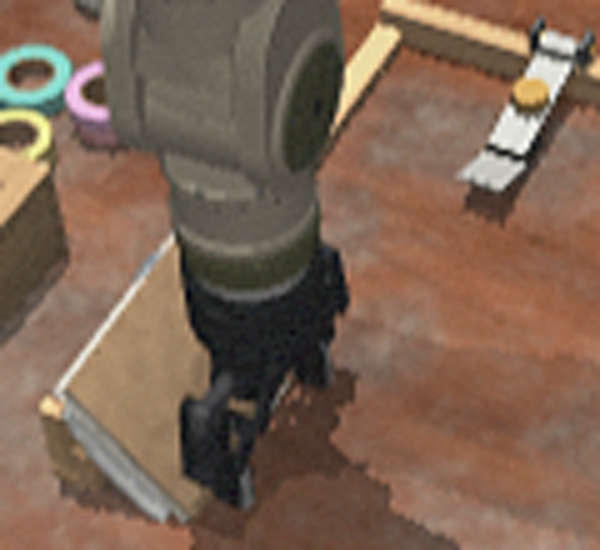

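```bash
python3 -m inch '{"linear":[[-0.0015,0,0],[-0.003,0,0],[-0.0045,0,0],[-0.0045,0,0]],"rot":[[0,0,0],[0,0,0],[0,0,0],[0,0,0]]}'; python3 -c "
from h import *
st()"
```

```text
time_s: 8.47
eef_pos: [0.5872, 0.125, -0.0087]
tcp_rot: [[-1.0, -0.024, 0.0], [-0.024, 1.0, -0.0], [-0.0, -0.0, -1.0]]
ft_force: [-0.3, 0.4, -1.0]
grip_width: 0.0852
t 8.47 station mm [-29.2  25.7  -8.7] yawerr [ 0.01 -0.03  0.01] F [-0.31  0.43 -1.03] J [  4.  31. -14.  45.  -0.   3.] w 0.085
```

```bash
python3 -m inch '{"linear":[[0.003,0,0],[0.008,0,0],[0.015,0,0],[0.025,0,0],[0.04,0,0],[0.06,0,-0.01],[0.07,0,-0.04],[0.07,0,-0.08],[0.07,0,-0.115],[0.07,0,-0.15],[0.07,0,-0.17],[0.07,0,-0.17]],"rot":[[0,0,0],[0,0,0],[0,0,0],[0,0,0],[0,0,0],[0,0,0],[0,0,0],[0,0,0],[0,0,0],[0,0,0],[0,0,0],[0,0,0]]}'; python3 -c "
from h import *
st()
c=cam('scene');crop(c,215,150,335,260,5,'g2.png');c=cam('top');crop(c,215,125,335,235,5,'g1.png')"
```

```text
time_s: 9.47
eef_pos: [0.5194, 0.1237, 0.167]
tcp_rot: [[-1.0, -0.024, 0.01], [-0.024, 1.0, 0.001], [-0.01, 0.0, -1.0]]
ft_force: [0.6, 0.5, 0.6]
grip_width: 0.0856
t 9.47 station mm [-97.  26. 167.] yawerr [-0.03 -0.56 -0.01] F [0.56 0.47 0.62] J [  5.  15. -11.  64.  -0.   3.] w 0.086
```

View pics/g2.png

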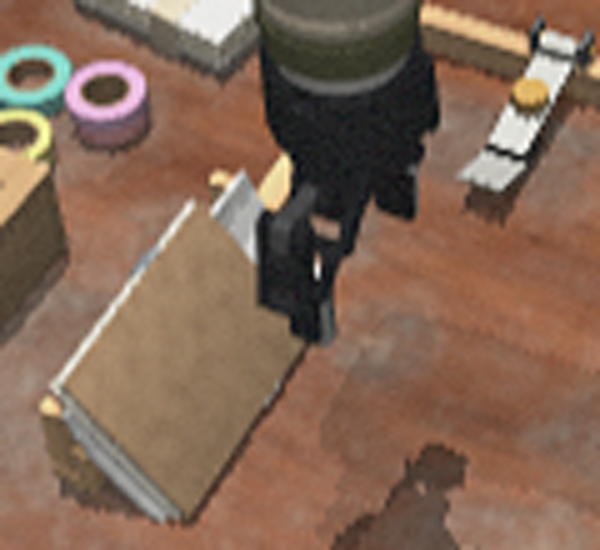

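View pics/g1.png

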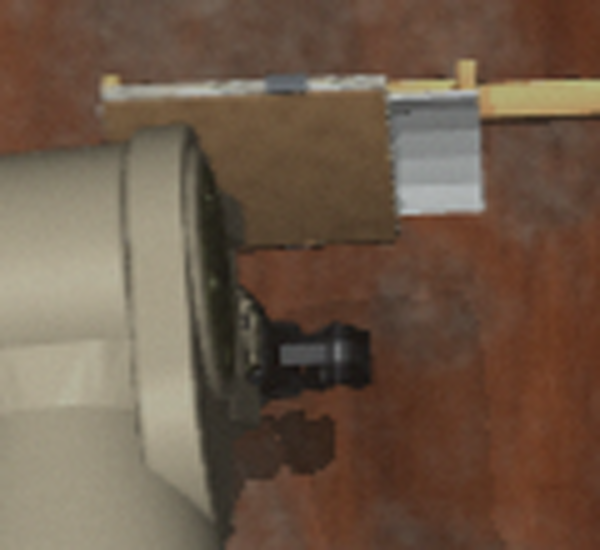

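```bash
python3 - <<'E'
from h import *
t=cam('top');s=cam('scene')
T=lambda x,y:(215+(x+.5)/5-.5,125+(y+.5)/5-.5)
S=lambda x,y:(215+(x+.5)/5-.5,150+(y+.5)/5-.5)
for n,a,b in[("farR",T(385,77),S(193,202)),("farL",T(104,98),S(57,386)),("nearR",T(398,240),S(304,348))]:
    p,e=tri(t,a,s,b);print(n,w2st(p).round(1),e)
print(w2st(onz(t,*T(385,77),.084)),w2st(onz(t,*T(387,95),.094)),w2st(onz(t,*T(105,90),.084)),w2st(onz(t,*T(398,241),.01)))
rel(st2w(95,22,130),RP)
E
```

```text
farR [ 58.7 -53.6  83.6] 0.004416924811397641
farL [55.7 94.2 84.3] 0.00038300785644764294
nearR [-11.7 -51.4 -12.5] 0.003077343842041589
[ 60.62431266 -52.68883714  84.        ] [ 49.28964822 -53.85109894  94.        ] [60.10504454 93.71255785 84.        ] [-16.44281639 -53.04875829  10.        ]
lin [-0.1959 -0.0037  0.0297] rot [-0.01 -0.11 -0.  ]
```

```bash
python3 - <<'E'
from h import *
t=cam('top');s=cam('scene')
for r in (106,112):
  for z in(0,.06,.1): print(r,z,w2st(onz(t,250,r,z)).round(0))
# scene: nearest vertical edge of the box
crop(s,140,150,260,250,6,'box.png');crop(t,205,45,305,150,5,'box2.png')
E
```

```text
106 0 [178.  64.   0.]
106 0.06 [162.  56.  60.]
106 0.1 [152.  51. 100.]
112 0 [161.  64.   0.]
112 0.06 [146.  57.  60.]
112 0.1 [136.  52. 100.]
```

View pics/box.png

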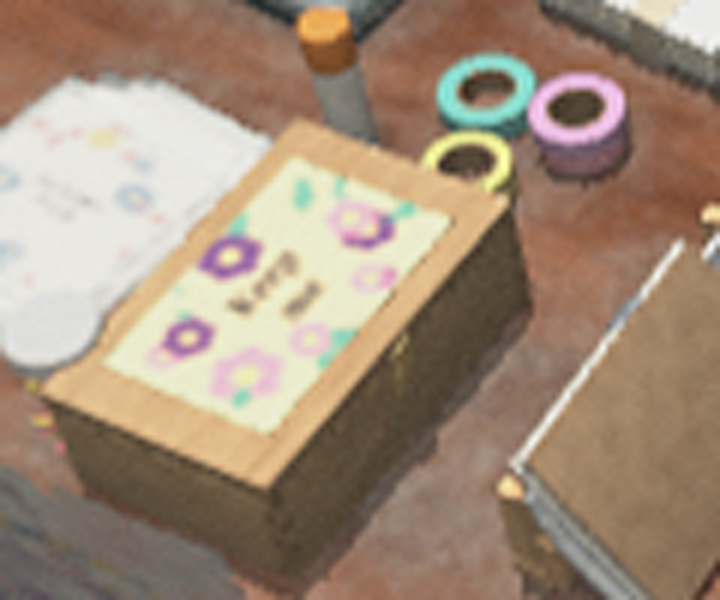

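View pics/box2.png

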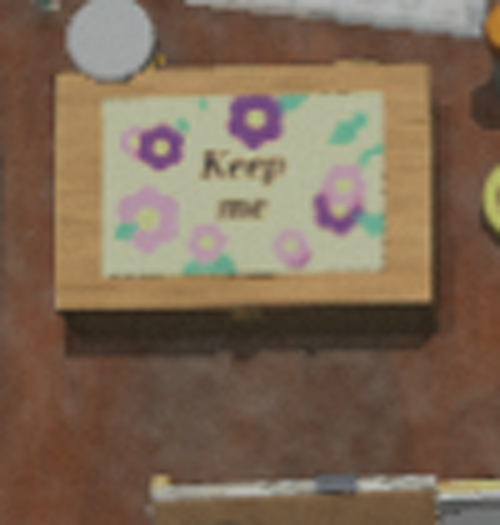

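```bash
python3 -m inch '{"linear":[[-0.02,-0.001,0],[-0.05,-0.002,0],[-0.085,-0.003,0],[-0.12,-0.004,0.005],[-0.15,-0.004,0.015],[-0.175,-0.004,0.025],[-0.187,-0.004,0.037],[-0.187,-0.004,0.06],[-0.187,-0.004,0.08],[-0.187,-0.004,0.092],[-0.187,-0.004,0.097],[-0.187,-0.004,0.097]],"rot":[[0,0,0],[0,0,0],[0,0,0],[0,0,0],[0,0,0],[0,0,0],[0,0,0],[0,0,0],[0,0,0],[0,0,0],[0,0,0],[0,0,0]]}'; python3 -c "
from h import *
st()
c=cam('scene');crop(c,190,120,310,230,5,'i2.png')"
```

```text
time_s: 10.77
eef_pos: [0.7021, 0.1237, 0.0618]
tcp_rot: [[-1.0, -0.024, -0.004], [-0.024, 1.0, -0.0], [0.004, -0.0, -1.0]]
ft_force: [-1.0, -0.1, 0.8]
grip_width: 0.0853
t 10.77 station mm [85.7 21.7 61.8] yawerr [0.02 0.25 0.01] F [-0.96 -0.08  0.84] J [ 4. 38. 11. 63. -0.  2.] w 0.085
```

View pics/i2.png

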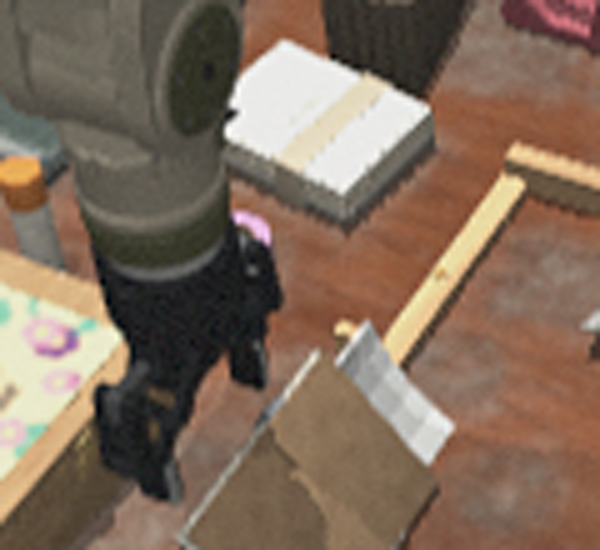

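```bash
python3 -m inch '{"linear":[[0.004,0,-0.001],[0.008,0,-0.002],[0.011,0,-0.003],[0.014,0,-0.003],[0.017,0,-0.004],[0.020,0,-0.004],[0.023,0,-0.005],[0.026,0,-0.006],[0.029,0,-0.007],[0.032,0,-0.008],[0.035,0,-0.009],[0.038,0,-0.010]],"rot":[[0,0,0],[0,0,0],[0,0,0],[0,0,0],[0,0,0],[0,0,0],[0,0,0],[0,0,0],[0,0,0],[0,0,0],[0,0,0],[0,0,0]]}'; python3 -c "
from h import *
st()
c=cam('scene');crop(c,190,120,310,250,5,'j2.png');c=cam('top');crop(c,215,125,335,235,5,'j1.png')"
```

```text
time_s: 11.82
eef_pos: [0.6717, 0.1231, 0.0794]
tcp_rot: [[-1.0, -0.024, 0.014], [-0.024, 1.0, 0.001], [-0.014, 0.0, -1.0]]
ft_force: [8.4, -0.4, 14.3]
grip_width: 0.0852
t 11.82 station mm [55.2 21.8 79.4] yawerr [-0.02 -0.8   0.02] F [ 8.39 -0.44 14.27] J [ 4. 33.  5. 61. -0.  2.] w 0.085
```

View pics/j2.png

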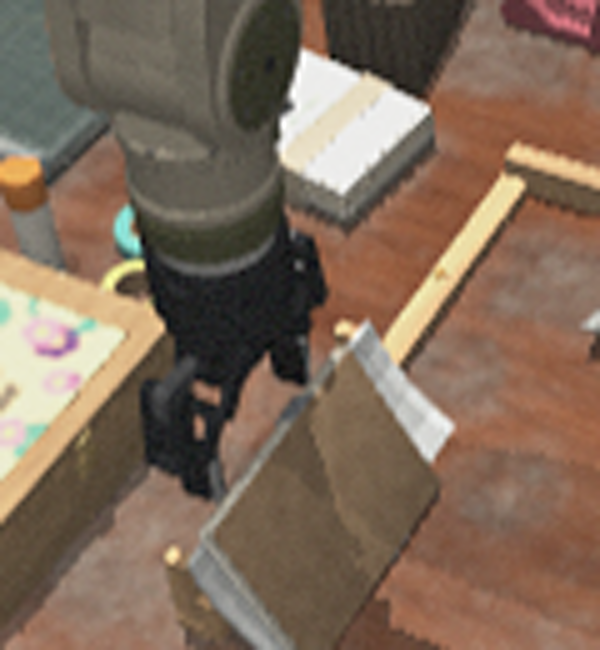

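View pics/j1.png

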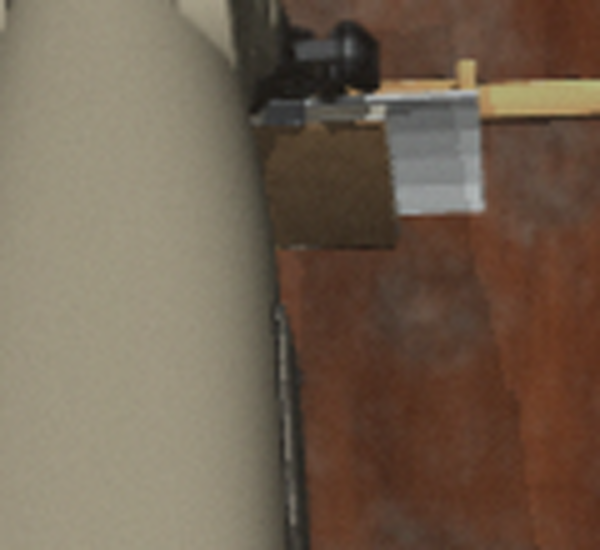

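```bash
python3 -m inch '{"linear":[[-0.004,0,-0.003],[-0.008,0,-0.006],[-0.010,0,-0.006],[-0.010,0,-0.006]],"rot":[[0,0,0],[0,0,0],[0,0,0],[0,0,0]]}'; python3 -c "
from h import *
st()
c=cam('scene');crop(c,190,120,310,250,5,'k2.png');c=cam('top');crop(c,215,125,335,235,5,'k1.png')"
```

```text
time_s: 12.25
eef_pos: [0.6756, 0.1231, 0.0796]
tcp_rot: [[-1.0, -0.024, -0.001], [-0.024, 1.0, -0.0], [0.001, -0.0, -1.0]]
ft_force: [1.4, -0.6, 2.9]
grip_width: 0.0856
t 12.25 station mm [59.2 21.7 79.6] yawerr [0.01 0.07 0.01] F [ 1.36 -0.62  2.89] J [ 4. 35.  7. 63. -0.  2.] w 0.086
```

View pics/k2.png

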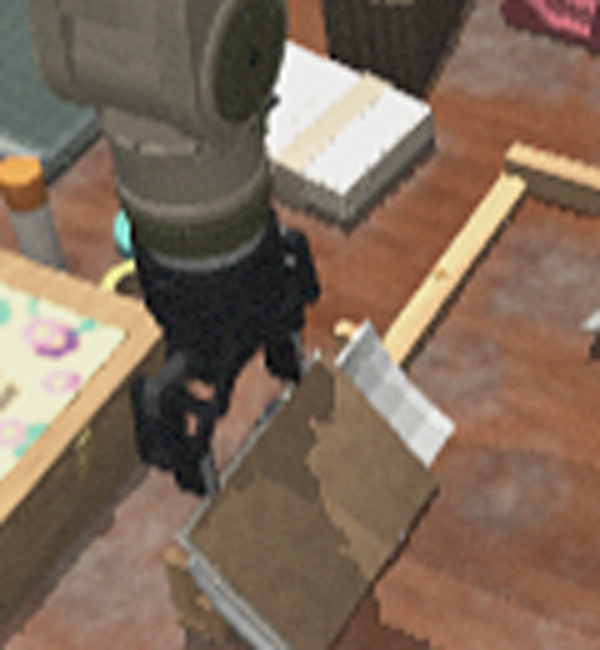

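View pics/k1.png

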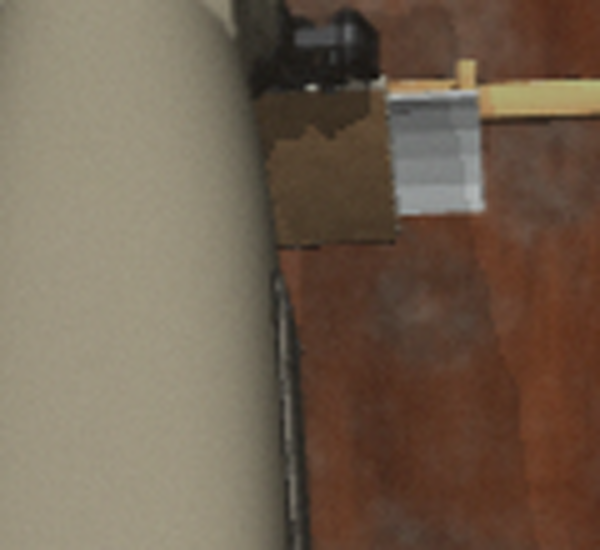

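```bash
python3 -m inch '{"linear":[[-0.003,0,-0.008],[-0.010,0,-0.012],[-0.02,0,-0.012],[-0.029,0,-0.01],[-0.029,0,0],[-0.029,0,0.01],[-0.029,0,0.018],[-0.029,0,0.0195],[-0.029,0,0.0195],[-0.029,0,0.0195]],"rot":[[0,0,0],[0,0,0],[0,0,0],[0,0,0],[0,0,0],[0,0,0],[0,0,0],[0,0,0],[0,0,0],[0,0,0]]}'; python3 -c "
from h import *
st()
c=cam('scene');crop(c,190,120,310,250,5,'l2.png')"
```

```text
time_s: 13.18
eef_pos: [0.7042, 0.1239, 0.0604]
tcp_rot: [[-1.0, -0.024, -0.001], [-0.024, 1.0, -0.0], [0.001, -0.0, -1.0]]
ft_force: [1.0, -0.7, 0.2]
grip_width: 0.0856
t 13.18 station mm [87.7 21.8 60.4] yawerr [ 0.01  0.06 -0.  ] F [ 0.99 -0.69  0.17] J [ 4. 38. 11. 63. -0.  2.] w 0.086
```

View pics/l2.png

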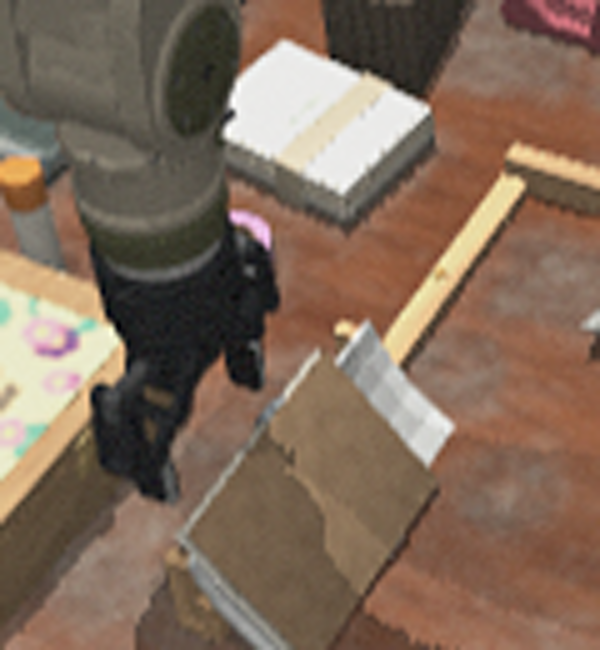

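```bash
python3 - <<'E'
from h import *
s=cam('scene')
# left finger tip point (pad bottom) and right
for uv in [((170+.5)/5-.5+190,(500+.5)/5-.5+120),((160+.5)/5-.5+190,(497+.5)/5-.5+120),((253+.5)/5-.5+190,(388+.5)/5-.5+120)]:
    o,d=ray(s,*uv)
    for xs in(88,99,76):
        n=SR[:,0];k=((st2w(xs,0)-o)@n)/(d@n);print(xs,w2st(o+k*d).round(1))
E
```

```text
88 [88.  61.3 61.4]
99 [99.  49.4 42.3]
76 [76.  74.4 82.3]
88 [88.  68.6 72.2]
99 [99.  56.8 53.3]
76 [76.  81.4 92.9]
88 [ 88.  -29.   63.3]
99 [ 99.  -42.6  44.2]
76 [ 76.  -14.2  84.1]
```

```bash
python3 -m inch '{"linear":[[0.004,0,0],[0.008,0,0],[0.011,0,0],[0.014,0,0],[0.017,0,0],[0.020,0,0],[0.022,0,0],[0.024,0,0]],"rot":[[0,0,0],[0,0,0],[0,0,0],[0,0,0],[0,0,0],[0,0,0],[0,0,0],[0,0,0]]}'; python3 -c "
from h import *
st()
c=cam('scene');crop(c,190,120,310,250,5,'m2.png')"
```

```text
time_s: 13.95
eef_pos: [0.6809, 0.1233, 0.0611]
tcp_rot: [[-1.0, -0.024, 0.001], [-0.024, 1.0, -0.0], [-0.001, -0.0, -1.0]]
ft_force: [0.8, 0.6, 0.3]
grip_width: 0.0853
t 13.95 station mm [64.5 21.7 61.1] yawerr [ 0.01 -0.05  0.  ] F [0.78 0.62 0.33] J [ 4. 36.  6. 61. -0.  2.] w 0.085
```

View pics/m2.png

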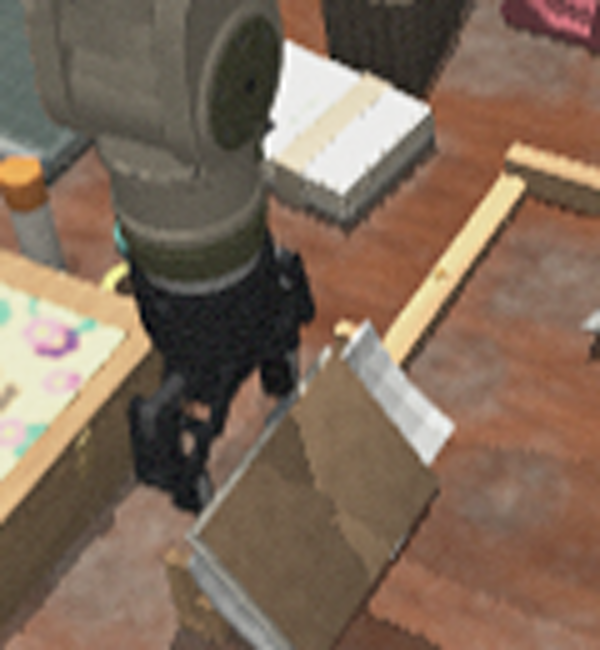

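```bash
python3 -m inch '{"linear":[[0.002,0,0],[0.004,0,0],[0.006,0,0],[0.008,0,0],[0.010,0,0],[0.012,0,0]],"rot":[[0,0,0],[0,0,0],[0,0,0],[0,0,0],[0,0,0],[0,0,0]]}'; python3 -c "
from h import *
st()
c=cam('scene');crop(c,190,120,310,250,5,'n2.png')"
```

```text
time_s: 14.5
eef_pos: [0.6685, 0.123, 0.0606]
tcp_rot: [[-1.0, -0.024, -0.0], [-0.024, 1.0, -0.0], [0.0, -0.0, -1.0]]
ft_force: [0.4, 0.3, 1.4]
grip_width: 0.085
t 14.5 station mm [52.  21.7 60.6] yawerr [0.01 0.02 0.  ] F [0.39 0.27 1.38] J [ 4. 35.  4. 60. -0.  2.] w 0.085
```

View pics/n2.png

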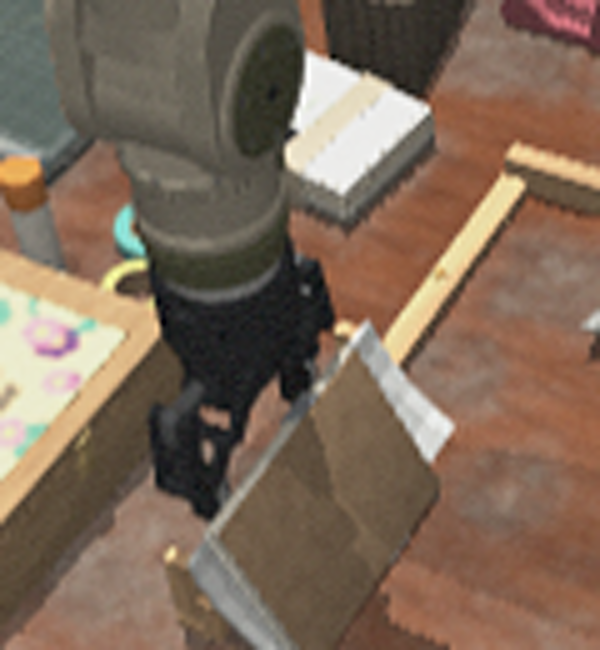

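```bash
python3 -m inch '{"linear":[[0.003,0,0],[0.006,0,0],[0.009,0,0],[0.012,0,0],[0.015,0,0],[0.018,0,0],[0.021,0,0],[0.024,0,0]],"rot":[[0,0,0],[0,0,0],[0,0,0],[0,0,0],[0,0,0],[0,0,0],[0,0,0],[0,0,0]]}'; python3 -c "
from h import *
st()
c=cam('scene');crop(c,190,120,310,250,5,'o2.png')"
```

```text
time_s: 15.22
eef_pos: [0.6445, 0.1224, 0.0608]
tcp_rot: [[-1.0, -0.024, -0.0], [-0.024, 1.0, -0.0], [0.0, -0.0, -1.0]]
ft_force: [0.2, -0.4, -0.2]
grip_width: 0.0855
t 15.22 station mm [28.  21.7 60.8] yawerr [0.01 0.01 0.  ] F [ 0.22 -0.36 -0.23] J [ 4. 32. -0. 58. -0.  2.] w 0.086
```

View pics/o2.png

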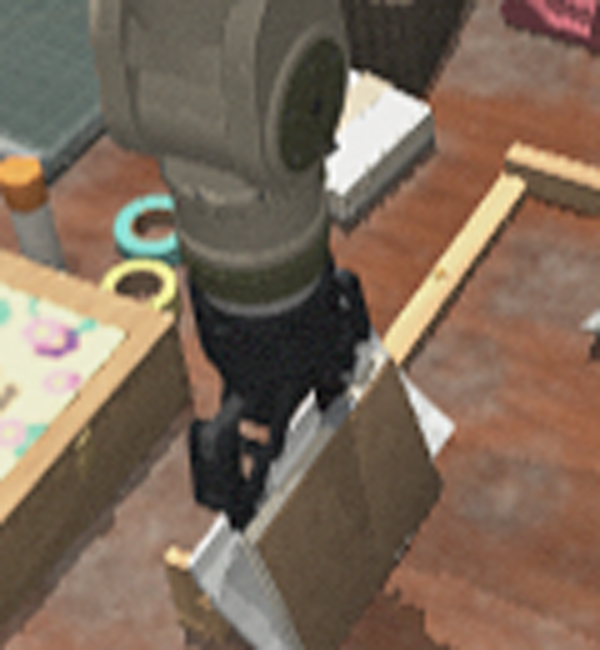

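```bash
python3 -m inch '{"linear":[[0.003,0,0],[0.006,0,0],[0.009,0,0],[0.012,0,0],[0.015,0,0],[0.018,0,0],[0.021,0,0],[0.024,0,0],[0.027,0,0],[0.030,0,0],[0.032,0,0],[0.034,0,0]],"rot":[[0,0,0],[0,0,0],[0,0,0],[0,0,0],[0,0,0],[0,0,0],[0,0,0],[0,0,0],[0,0,0],[0,0,0],[0,0,0],[0,0,0]]}'; python3 -c "
from h import *
st()
c=cam('scene');crop(c,190,120,310,250,5,'p2.png')"
```

```text
time_s: 16.27
eef_pos: [0.6106, 0.1216, 0.0608]
tcp_rot: [[-1.0, -0.024, 0.0], [-0.024, 1.0, -0.0], [-0.0, -0.0, -1.0]]
ft_force: [0.0, -0.2, -0.2]
grip_width: 0.0854
t 16.27 station mm [-5.9 21.7 60.8] yawerr [ 0.01 -0.    0.  ] F [ 0.04 -0.16 -0.17] J [ 4. 29. -6. 55. -0.  3.] w 0.085
```

View pics/p2.png

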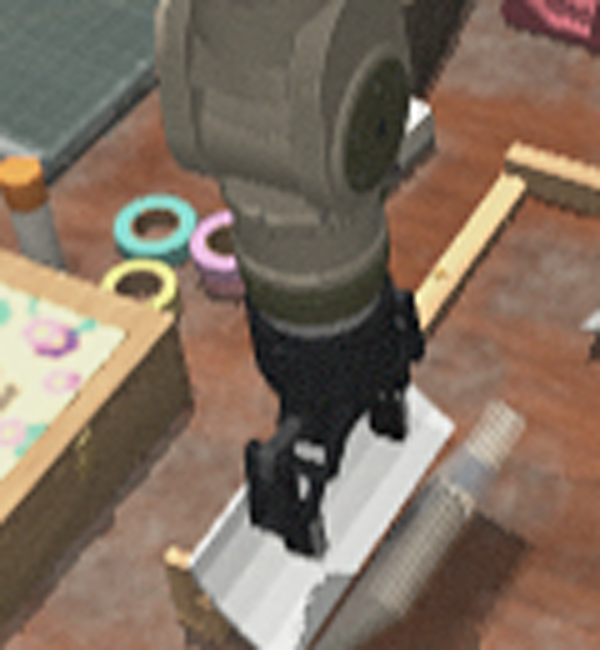

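```bash
python3 -m inch '{"linear":[[0,0,-0.01],[0,0,-0.03],[0,0,-0.06],[0,0,-0.09],[0,0,-0.10],[0,0,-0.10]],"rot":[[0,0,0],[0,0,0],[0,0,0],[0,0,0],[0,0,0],[0,0,0]]}'; python3 -c "
from h import *
st()
c=cam('scene');crop(c,210,150,330,270,5,'q2.png');c=cam('top');crop(c,215,125,335,235,5,'q1.png')"
```

```text
time_s: 16.82
eef_pos: [0.6135, 0.1218, 0.1652]
tcp_rot: [[-1.0, -0.024, 0.008], [-0.024, 1.0, 0.0], [-0.008, 0.0, -1.0]]
ft_force: [1.1, -0.4, -0.2]
grip_width: 0.0853
t 16.82 station mm [ -3.   21.9 165.2] yawerr [-0.01 -0.44  0.  ] F [ 1.14 -0.41 -0.23] J [ 4. 25.  3. 68. -0.  3.] w 0.085
```

View pics/q2.png

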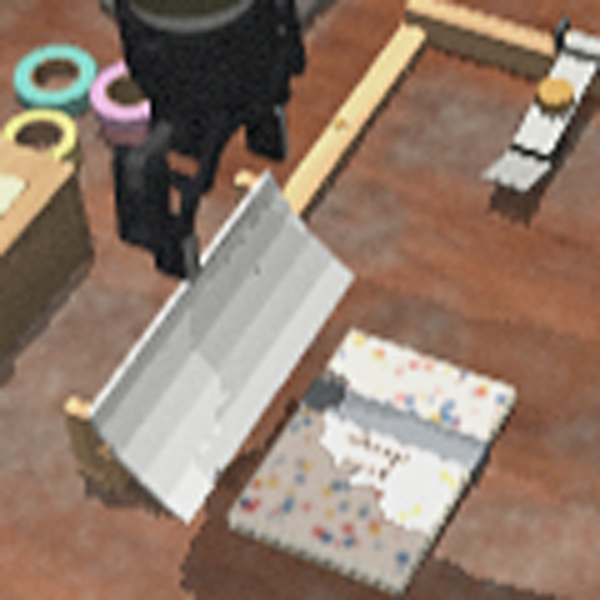

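View pics/q1.png

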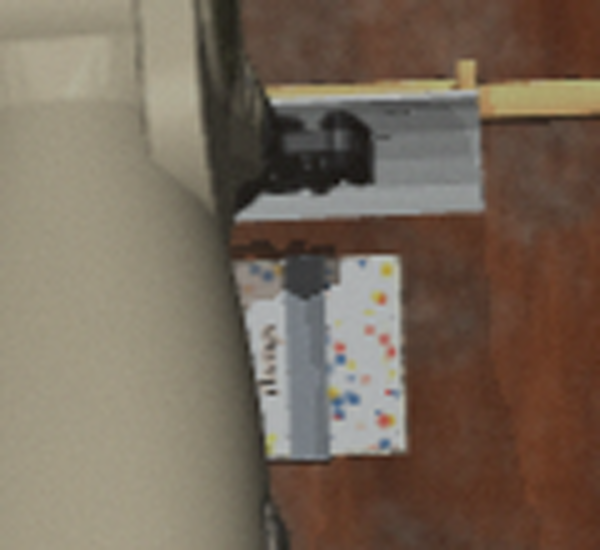

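```bash
cat >> h.py <<'E'
RQ=SR@np.array([[0,1.,0],[1,0,0],[0,0,-1]])
E
python3 - <<'E'
from h import *
t=cam('top');s=cam('scene')
T=lambda x,y:(215+(x+.5)/5-.5,125+(y+.5)/5-.5)
S=lambda x,y:(210+(x+.5)/5-.5,150+(y+.5)/5-.5)
print([w2st(onz(t,*T(*p),.015)).round(1) for p in((400,256),(406,453),(268,459))])
print([w2st(onz(s,*S(*p),.015)).round(1) for p in((352,330),(516,383),(405,585),(230,515))])
rel(st2w(-75,130,120),RQ)
E
```

```text
[array([-25.3, -54.1,  15. ]), array([-132.8,  -53.3,   15. ]), array([-133. ,   21.7,   15. ])]
[array([-28.4, -49.8,  15. ]), array([-132.9,  -54.3,   15. ]), array([-137.3,   95.4,   15. ]), array([-28.8,  95.1,  15. ])]
lin [0.0683 0.1083 0.0392] rot [-0.14 -0.12 90.  ]
```

```bash
python3 -m inch '{"linear":[[0.03,0,0],[0.065,0,0.005],[0.10,0,0.02],[0.135,0,0.045],[0.155,0,0.08],[0.165,0,0.11],[0.167,0,0.14],[0.167,0,0.16],[0.167,0,0.168],[0.167,0,0.172],[0.167,0,0.172]],"rot":[[0,0,0],[0,0,0],[0,0,0],[0,0,0],[0,0,0],[0,0,0],[0,0,0],[0,0,0],[0,0,0],[0,0,0],[0,0,0]]}'; python3 -c "
from h import *
st()
c=cam('scene');crop(c,210,150,330,270,5,'r2.png')"
```

```text
time_s: 17.93
eef_pos: [0.4424, 0.1175, -0.012]
tcp_rot: [[-1.0, -0.024, -0.004], [-0.024, 1.0, -0.0], [0.004, -0.0, -1.0]]
ft_force: [-0.3, 0.3, 0.8]
grip_width: 0.0857
t 17.93 station mm [-174.1   21.6  -12. ] yawerr [0.02 0.2  0.  ] F [-0.27  0.26  0.85] J [  5.  18. -35.  37.  -0.   3.] w 0.086
```

View pics/r2.png

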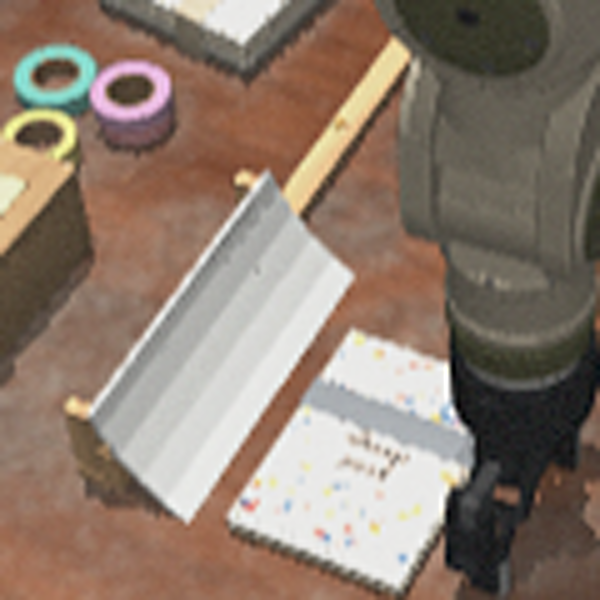

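```bash
python3 -m inch '{"linear":[[-0.005,0,-0.003],[-0.012,0,-0.004],[-0.018,0,-0.004],[-0.023,0,-0.004],[-0.028,0,-0.004],[-0.032,0,-0.004],[-0.036,0,-0.004],[-0.040,0,-0.004],[-0.043,0,-0.004],[-0.046,0,-0.004],[-0.046,0,-0.004]],"rot":[[0,0,0],[0,0,0],[0,0,0],[0,0,0],[0,0,0],[0,0,0],[0,0,0],[0,0,0],[0,0,0],[0,0,0],[0,0,0]]}'; python3 -c "
from h import *
st()"
```

```text
time_s: 18.9
eef_pos: [0.4909, 0.1187, -0.0072]
tcp_rot: [[-1.0, -0.024, 0.001], [-0.024, 1.0, -0.0], [-0.001, -0.0, -1.0]]
ft_force: [-1.1, 0.1, -0.3]
grip_width: 0.0855
t 18.9 station mm [-125.6   21.7   -7.2] yawerr [ 0.01 -0.06  0.01] F [-1.12  0.09 -0.35] J [  4.  22. -28.  39.  -0.   3.] w 0.086
```

```bash
python3 -m inch '{"linear":[[0.006,0,0],[0.015,0,-0.003],[0.018,0,-0.03],[0.015,0.01,-0.06],[0,0.03,-0.075],[-0.02,0.06,-0.075],[-0.04,0.09,-0.075],[-0.06,0.108,-0.075],[-0.0656,0.113,-0.075],[-0.0656,0.113,-0.075],[-0.0656,0.113,-0.075],[-0.0656,0.113,-0.075]],"rot":[[0,0,0],[0,0,0],[0,0,5],[0,0,12],[0,0,19],[0,0,26],[0,0,33],[0,0,40],[0,0,47],[0,0,54],[0,0,61],[0,0,68]]}'; python3 -c "
from h import *
st();rel(st2w(-60,135,-8),RQ)"
```

```text
time_s: 19.9
eef_pos: [0.5516, 0.2334, 0.0677]
tcp_rot: [[-0.392, 0.92, -0.001], [0.92, 0.392, -0.0], [-0.0, -0.001, -1.0]]
ft_force: [-0.9, 0.0, 0.1]
grip_width: 0.0855
t 19.9 station mm [-62.2 134.9  67.7] yawerr [5.00e-02 3.00e-02 6.83e+01] F [-0.92  0.03  0.14] J [15. 26. -9. 55. -0. 82.] w 0.086
lin [-0.0007  0.0021  0.0757] rot [-6.00e-02  1.00e-02  2.17e+01]
```

```bash
python3 -m inch '{"linear":[[0,0.002,0.01],[0,0.002,0.02],[0,0.002,0.03],[0,0.002,0.045],[0,0.002,0.06],[0,0.002,0.07],[0,0.002,0.075],[0,0.002,0.075]],"rot":[[0,0,7],[0,0,14],[0,0,21],[0,0,21.7],[0,0,21.7],[0,0,21.7],[0,0,21.7],[0,0,21.7]]}'; python3 -c "
from h import *
st();rel(st2w(-60,135,-8),RQ)
c=cam('scene');crop(c,190,150,350,270,5,'u2.png');c=cam('top');crop(c,205,125,335,235,5,'u1.png')"
```

```text
time_s: 20.57
eef_pos: [0.5531, 0.2337, -0.0083]
tcp_rot: [[-0.029, 1.0, -0.003], [1.0, 0.029, -0.001], [-0.001, -0.003, -1.0]]
ft_force: [0.1, -0.2, 0.3]
grip_width: 0.0852
t 20.57 station mm [-60.7 135.2  -8.3] yawerr [1.50e-01 8.00e-02 8.97e+01] F [ 0.07 -0.19  0.35] J [ 15.  31. -14.  46.  -0. 104.] w 0.085
lin [-0.0002  0.0007 -0.0004] rot [-0.14  0.04  0.3 ]
```

View pics/u2.png

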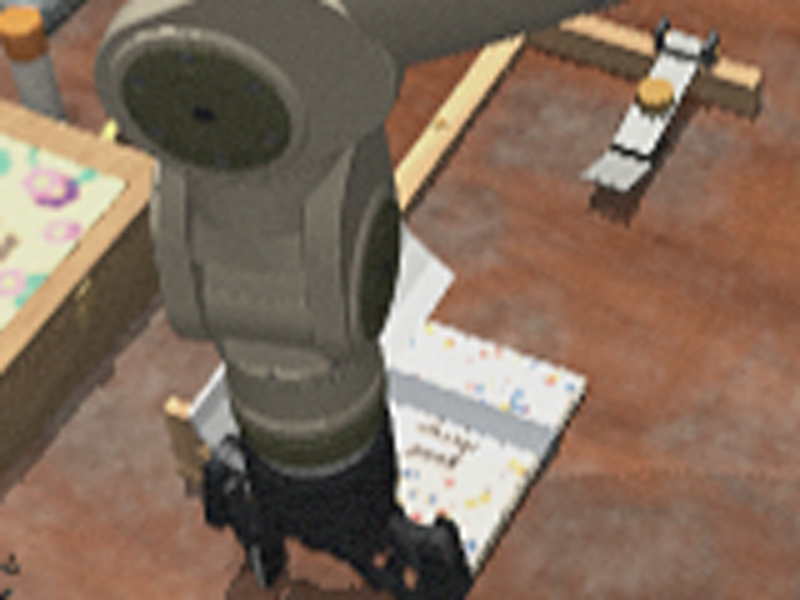

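View pics/u1.png

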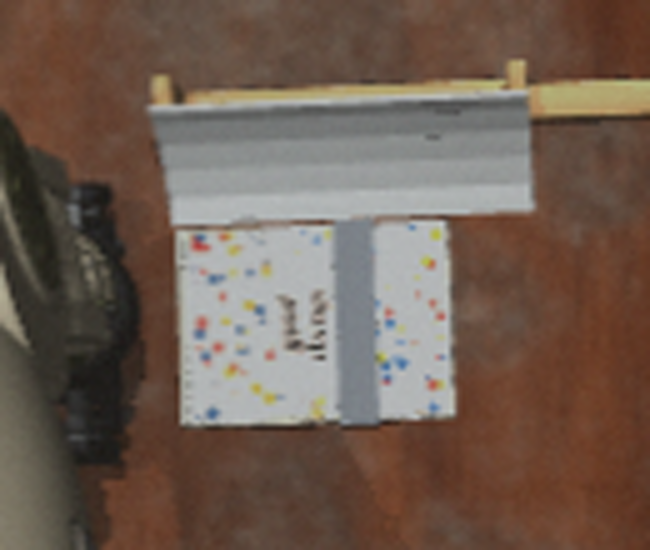

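```bash
python3 - <<'E'
from h import *
t=cam('top')
T=lambda x,y:(205+(x+.5)/5-.5,125+(y+.5)/5-.5)
P=[w2st(onz(t,*T(*p),.015)) for p in((178,231),(448,221),(455,415),(182,425))]
for p in P:print(p.round(1))
print(np.mean(P,0)); d=P[0]-P[1];print("yaw",np.degrees(np.arctan2(-d[0],d[1])))
d=P[3]-P[2];print("yaw",np.degrees(np.arctan2(-d[0],d[1])))
E
```

```text
[-5.4 94.1 15. ]
[ -6.1 -53.7  15. ]
[-112.1  -53.5   15. ]
[-111.6   95.2   15. ]
[-58.80165204  20.52305021  15.        ]
yaw -0.2684163639384523
yaw -0.2064680748921178
```

```bash
python3 -m inch '{"linear":[[-0.008,0,0],[-0.016,0,0],[-0.023,0,0],[-0.029,0,0],[-0.035,0,0],[-0.042,0,0],[-0.050,0,0],[-0.058,0,0],[-0.066,0,0],[-0.074,0,0],[-0.082,0,0],[-0.090,0,0]],"rot":[[0,0,0.3],[0,0,0.3],[0,0,0.3],[0,0,0.3],[0,0,0.3],[0,0,0.3],[0,0,0.3],[0,0,0.3],[0,0,0.3],[0,0,0.3],[0,0,0.3],[0,0,0.3]]}'; python3 -m inch '{"linear":[[-0.008,0,0],[-0.016,0,0],[-0.024,0,0],[-0.032,0,0],[-0.038,0,0],[-0.044,0,0],[-0.048,0,0],[-0.051,0,0],[-0.052,0,0]],"rot":[[0,0,0],[0,0,0],[0,0,0],[0,0,0],[0,0,0],[0,0,0],[0,0,0],[0,0,0],[0,0,0]]}'; python3 -c "
from h import *
st();rel(st2w(-60,-20,-8),RQ)
c=cam('scene');crop(c,230,130,390,250,5,'v2.png');c=cam('top');crop(c,255,135,405,235,5,'v1.png')"
```

```text
time_s: 21.72
eef_pos: [0.5573, 0.1433, -0.0072]
tcp_rot: [[-0.024, 1.0, 0.0], [1.0, 0.024, -0.0], [-0.0, 0.0, -1.0]]
ft_force: [-0.3, 1.9, 1.2]
grip_width: 0.0855
time_s: 22.47
eef_pos: [0.5584, 0.0916, -0.0073]
tcp_rot: [[-0.023, 1.0, -0.0], [1.0, 0.023, -0.0], [-0.0, -0.0, -1.0]]
ft_force: [0.3, 2.3, 1.2]
grip_width: 0.086
t 22.47 station mm [-58.7  -7.   -7.3] yawerr [ 1.000e-02 -0.000e+00  9.003e+01] F [0.28 2.28 1.22] J [  1.  27. -19.  43.  -0.  90.] w 0.086
lin [-0.013  -0.0012  0.0007] rot [-0.01  0.01 -0.03]
```

View pics/v1.png

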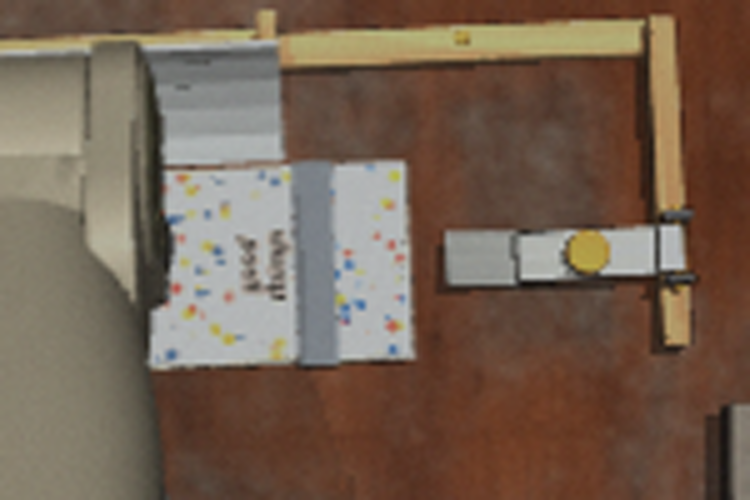

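View pics/v2.png

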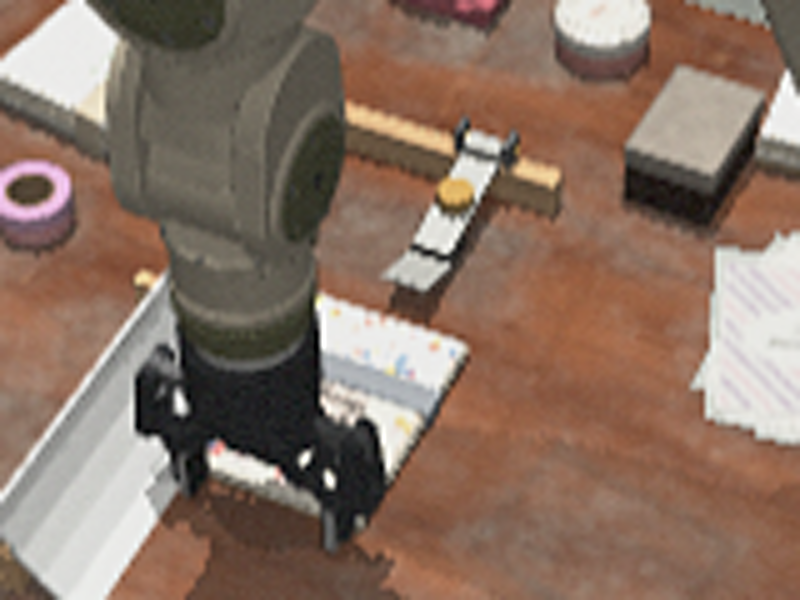

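```bash
python3 - <<'E'
from h import *
t=cam('top')
T=lambda x,y:(255+(x+.5)/5-.5,135+(y+.5)/5-.5)
for n,p,z in(("FR",(404,160),.015),("NR",(413,358),.015),("NL",(150,366),.015),("tipF",(445,230),.027),("tipN",(445,285),.027),("armhingeF",(685,224),.04),("armhingeN",(685,273),.04),("stopfar",(651,15),.028),("stopnear",(667,346),.028)):print(n,w2st(onz(t,*T(*p),z)).round(1))
E
```

```text
FR [  -4.6 -166.2   15. ]
NR [-112.9 -166.5   15. ]
NL [-111.5  -23.7   15. ]
tipF [ -45.1 -186.2   27. ]
tipN [ -74.9 -184.9   27. ]
armhingeF [ -48.3 -314.2   40. ]
armhingeN [ -74.6 -312.9   40. ]
stopfar [  67.7 -303.3   28. ]
stopnear [-112.7 -303.    28. ]
```

```bash
python3 -m inch '{"linear":[[-0.004,0,0],[-0.008,0,0],[-0.012,0,0],[-0.016,0,0],[-0.020,0,0],[-0.024,0,0],[-0.028,0,0],[-0.032,0,0],[-0.036,0,0],[-0.040,-0.0005,0],[-0.044,-0.001,0],[-0.048,-0.0015,0]],"rot":[[0,0,0],[0,0,0],[0,0,0],[0,0,0],[0,0,0],[0,0,0],[0,0,0],[0,0,0],[0,0,0],[0,0,0],[0,0,0],[0,0,0]]}'; python3 -c "
from h import *
st()
c=cam('scene');crop(c,230,130,390,250,5,'w2.png');c=cam('top');crop(c,255,135,405,235,5,'w1.png')"
```

```text
time_s: 23.62
eef_pos: [0.5581, 0.0446, -0.0072]
tcp_rot: [[-0.024, 1.0, 0.0], [1.0, 0.024, 0.002], [0.002, 0.0, -1.0]]
ft_force: [-0.3, 6.3, 0.3]
grip_width: 0.0856
t 23.62 station mm [-60.2 -54.   -7.2] yawerr [-1.000e-01  8.000e-02  8.997e+01] F [-0.3   6.32  0.33] J [ -4.  27. -20.  43.   0.  85.] w 0.086
```

View pics/w1.png

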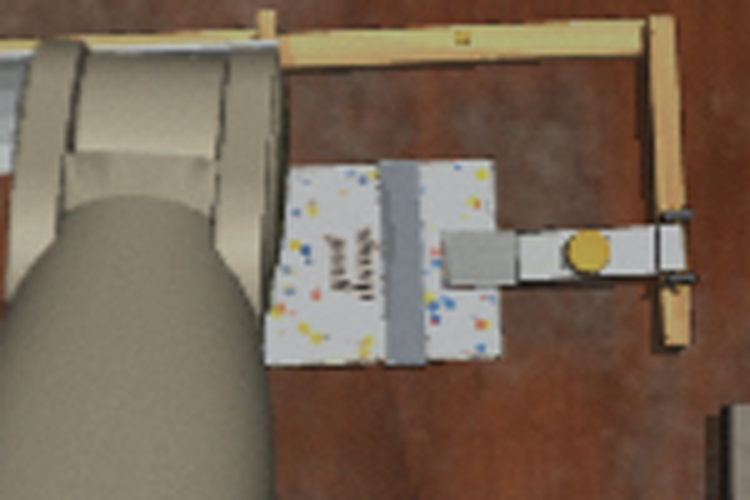

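View pics/w2.png

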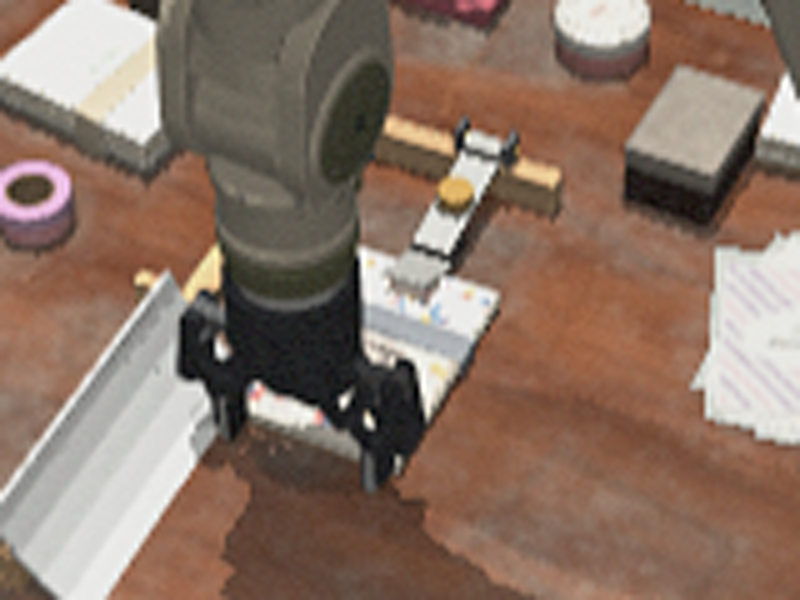

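```bash
python3 -m inch '{"linear":[[-0.004,0,0],[-0.008,0,0],[-0.012,0,0],[-0.016,0,0],[-0.020,0,0],[-0.024,0,0],[-0.028,0,0],[-0.032,0,0],[-0.036,0,0],[-0.040,0,0],[-0.044,0,0],[-0.048,0,0]],"rot":[[0,0,0],[0,0,0],[0,0,0],[0,0,0],[0,0,0],[0,0,0],[0,0,0],[0,0,0],[0,0,0],[0,0,0],[0,0,0],[0,0,0]]}'; python3 -m inch '{"linear":[[-0.003,0,0],[-0.006,0,0],[-0.009,0,0],[-0.012,0,0],[-0.015,0,0],[-0.018,0,0],[-0.021,0,0],[-0.024,0,0],[-0.026,0,0],[-0.027,0,0]],"rot":[[0,0,0],[0,0,0],[0,0,0],[0,0,0],[0,0,0],[0,0,0],[0,0,0],[0,0,0],[0,0,0],[0,0,0]]}';python3 -c "
from h import *
st()
c=cam('scene');crop(c,260,110,400,230,5,'x2.png');c=cam('top');crop(c,275,135,405,235,6,'x1.png')"
```

```text
time_s: 24.72
eef_pos: [0.5592, -0.0043, -0.0072]
tcp_rot: [[-0.024, 1.0, -0.0], [1.0, 0.024, 0.0], [0.0, -0.0, -1.0]]
ft_force: [-0.6, 5.0, 1.3]
grip_width: 0.0853
time_s: 25.55
eef_pos: [0.5599, -0.0312, -0.0072]
tcp_rot: [[-0.024, 1.0, -0.0], [1.0, 0.024, -0.0], [-0.0, -0.0, -1.0]]
ft_force: [-0.2, 5.9, 1.4]
grip_width: 0.0854
t 25.55 station mm [ -60.3 -129.8   -7.2] yawerr [ 0.    0.   90.02] F [-0.24  5.89  1.4 ] J [-11.  27. -20.  43.  -0.  77.] w 0.085
```

View pics/x1.png

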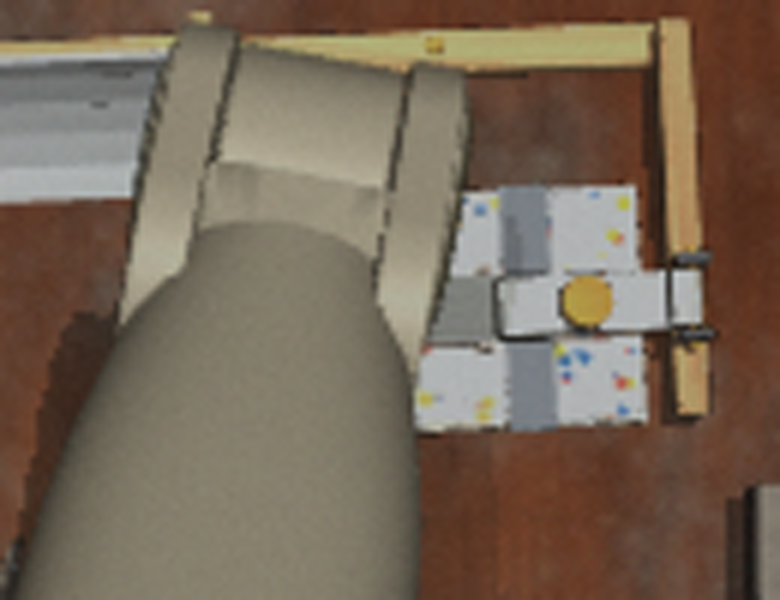

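View pics/x2.png

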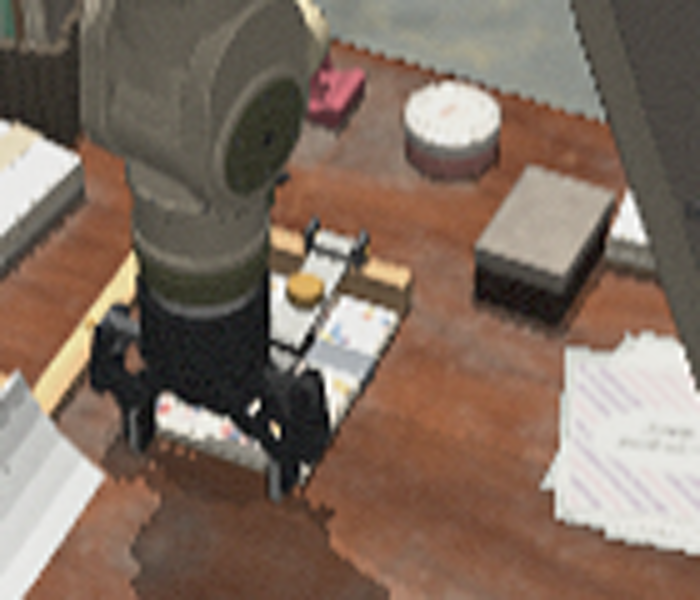

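```bash
python3 - <<'E'
from h import *
t=cam('top')
T=lambda x,y:(275+(x+.5)/6-.5,135+(y+.5)/6-.5)
for n,p,z in(("FR",(636,186),.015),("NR",(648,422),.015),("stopfaceF",(659,22),.028),("stopfaceN",(678,416),.028),("armF",(560,272),.035),("armN",(560,334),.035)):print(n,w2st(onz(t,*T(*p),z)).round(1))
E
python3 -m inch '{"linear":[[-0.0015,0,0],[-0.003,0,0],[-0.0045,0,0],[-0.006,0,0],[-0.007,0,0]],"rot":[[0,0,0],[0,0,0],[0,0,0],[0,0,0],[0,0,0]]}'
```

```text
FR [  -6.7 -289.7   15. ]
NR [-114.4 -289.9   15. ]
stopfaceF [  66.  -302.2   28. ]
stopfaceN [-112.9 -301.9   28. ]
armF [ -46.7 -251.2   35. ]
armN [ -74.5 -249.9   35. ]
time_s: 26.12
eef_pos: [0.5601, -0.0378, -0.0072]
tcp_rot: [[-0.024, 1.0, 0.0], [1.0, 0.024, 0.0], [0.0, 0.0, -1.0]]
ft_force: [0.8, 5.4, 1.9]
grip_width: 0.0855
```

```bash
python3 -m inch '{"linear":[[-0.001,0,0],[-0.002,0,0],[-0.003,0,0]],"rot":[[0,0,0],[0,0,0],[0,0,0]]}'; python3 -m inch '{"linear":[[-0.0005,0,0],[-0.001,0,0]],"rot":[[0,0,0],[0,0,0]]}'
```

```text
time_s: 26.37
eef_pos: [0.5601, -0.0407, -0.0072]
tcp_rot: [[-0.024, 1.0, -0.0], [1.0, 0.024, 0.0], [0.0, -0.0, -1.0]]
ft_force: [0.5, 5.3, 1.3]
grip_width: 0.0856
time_s: 26.53
eef_pos: [0.5601, -0.0417, -0.0072]
tcp_rot: [[-0.024, 1.0, -0.0], [1.0, 0.024, 0.0], [0.0, -0.0, -1.0]]
ft_force: [0.5, 6.9, 1.7]
grip_width: 0.0853
```

```bash
python3 -m inch '{"linear":[[-0.0005,0,0],[-0.0007,0,0]],"rot":[[0,0,0],[0,0,0]]}'; python3 -c "
from h import *
c=cam('scene');crop(c,280,120,380,200,6,'y2.png');c=cam('top');crop(c,335,135,405,215,8,'y1.png')"
```

```text
time_s: 26.7
eef_pos: [0.5601, -0.0418, -0.0072]
tcp_rot: [[-0.024, 1.0, 0.0], [1.0, 0.024, 0.002], [0.002, 0.0, -1.0]]
ft_force: [0.4, 8.9, 1.6]
grip_width: 0.0855
```

View pics/y1.png

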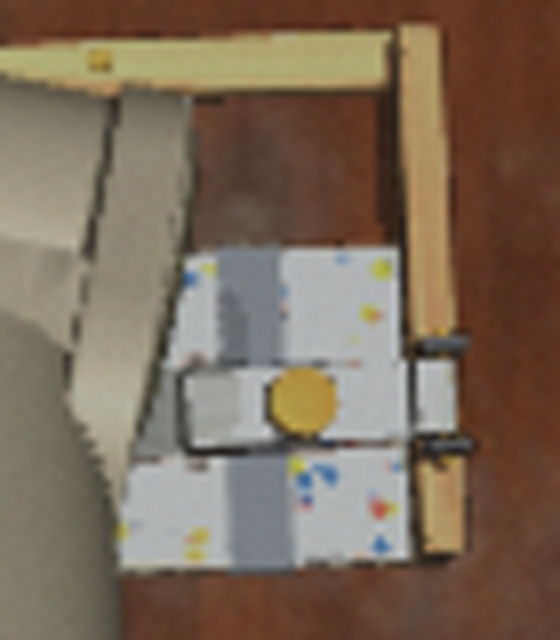

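View pics/y2.png

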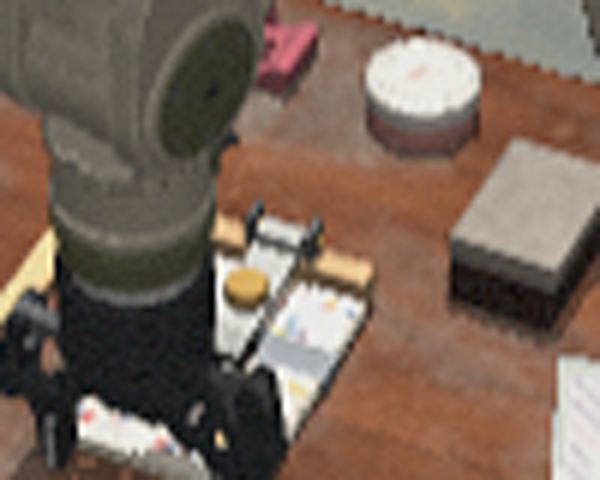

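```bash
python3 -m inch '{"linear":[[0.001,0,0],[0.003,0,0],[0.007,0,0],[0.015,0,0],[0.03,0,0],[0.045,0,0],[0.05,0,-0.02],[0.05,0,-0.05],[0.06,0,-0.09],[0.09,0,-0.12],[0.125,0,-0.13],[0.16,0,-0.13]],"rot":[[0,0,0],[0,0,0],[0,0,0],[0,0,0],[0,0,0],[0,0,0],[0,0,0],[0,0,0],[0,0,0],[0,0,0],[0,0,0],[0,0,0]]}'; python3 -m inch '{"linear":[[0.03,0,0],[0.06,0,0],[0.09,0,0],[0.10,0,0],[0.10,0,0]],"rot":[[0,0,0],[0,0,0],[0,0,0],[0,0,0],[0,0,0]]}'; python3 -c "
from h import *
st()
c=cam('scene');crop(c,250,110,410,230,5,'z2.png');c=cam('top');crop(c,305,130,405,220,7,'z1.png');cv2.imwrite('pics/zfull.png',c['img'])"
```

```text
time_s: 27.8
eef_pos: [0.5591, 0.1184, 0.1272]
tcp_rot: [[-0.022, 1.0, 0.008], [1.0, 0.022, -0.0], [-0.0, 0.008, -1.0]]
ft_force: [0.5, 0.3, -0.5]
grip_width: 0.0854
time_s: 28.22
eef_pos: [0.5535, 0.2198, 0.1226]
tcp_rot: [[-0.028, 1.0, 0.0], [1.0, 0.028, -0.0], [-0.0, 0.0, -1.0]]
ft_force: [-0.1, 0.0, 0.2]
grip_width: 0.0855
t 28.22 station mm [-60.6 121.3 122.6] yawerr [ 0.000e+00 -2.000e-02  8.978e+01] F [-0.13  0.03  0.23] J [ 14.  23.  -5.  61.  -0. 102.] w 0.085
```

View pics/z1.png

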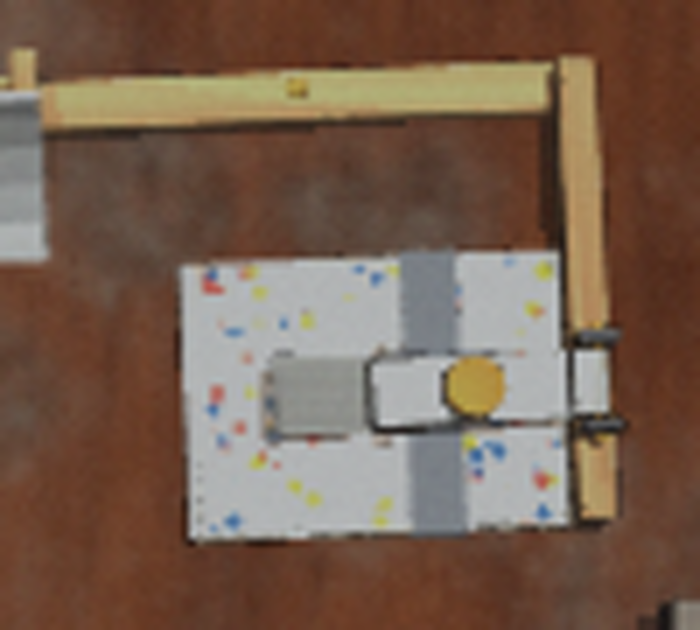

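View pics/z2.png

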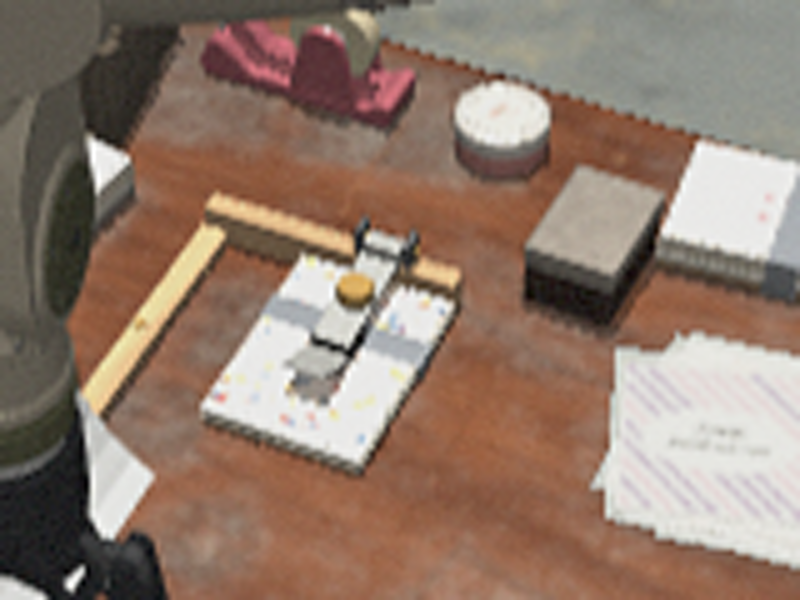

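View pics/zfull.png

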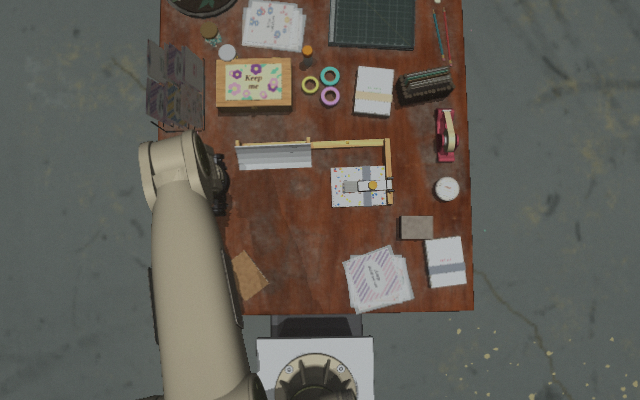

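```bash
python3 - <<'E'
from h import *
t=cam('top')
T=lambda x,y:(305+(x+.5)/7-.5,130+(y+.5)/7-.5)
P=[]
for n,p,z in(("FR",(560,251),.015),("NR",(571,526),.015),("NL",(190,540),.015),("FL",(181,266),.015),("stopF",(560,58),.028),("stopN",(579,520),.028)):
    q=w2st(onz(t,*T(*p),z));print(n,q.round(1));P.append(q)
print(np.mean(P[:4],0).round(1));d=P[2]-P[1];e=P[3]-P[0];print([np.degrees(np.arctan2(-v[0],v[1])).round(2) for v in(d,e)])
E
```

```text
FR [  -6.7 -300.6   15. ]
NR [-114.2 -299.6   15. ]
NL [-113.7 -151.5   15. ]
FL [  -6.7 -152.5   15. ]
stopF [  67.  -302.7   28. ]
stopN [-112.7 -301.1   28. ]
[ -60.3 -226.1   15. ]
[np.float64(-0.21), np.float64(0.02)]
```

```bash
python3 -c "
from rig import *
print(hand_in())"
```

```text
the job is handed in; nothing more can be done
None
```

The pack now lies patterned front up under the sprung arm, against the end stop, and the job was handed in at about 28.5 s of the 59 s allowed. I pushed it up the fence until it leaned at about 50°, hooked over its raised edge and tipped it over. I then set it to about x = -60 mm and slid it under the arm.

- **Final position:** the top camera put the pack centre at station (-60.3, -226.1) mm against a target of (-60, -225). Its yaw error was within about 0.2°.
- **End stop:** contact was felt. The force rose from about 5.3 N while sliding to 8.9 N, and the gripper stopped moving forward. Picture readings put the stop's face at -301 to -303 mm and the pack's edge at about -300 mm. That is within calibration error, so I relied on the force.
- **Fence:** the highest reading while pushing the pack up the fence was 3.8 N.
- **Other objects:** in the last pictures the grey box, the candle and the pink holder with a roll, which I took to be the ribbon spool, stood where they were at the start. I did not measure this.
- **One slip:** on the first hooking try the fingertips slid onto the pack's edge and pressed on it with about 16 N. I backed off, and the pack went back to leaning on the fence in the same place. The second try, pulled at a constant, slightly lower height, tipped it over with under 2 N. No damage showed in the pictures.
- **Height disagreement:** heights found from the two cameras came out up to about 10 mm low against the heights given in the text. I used the given heights with the top camera instead.

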